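Home the sensor slide on the vision test bench and set its preload

ROBOT

A 7-joint arm with a two-finger parallel gripper is mounted at the origin on the work surface. World frame = base frame: x ahead of the robot, y to its left, z up, the work surface at z = 0. Lengths are in m, angles in rad, forces in N, time in s.
With the tool pointing down it reaches from about 0.425 to 0.875 m from the base axis. Payload 4.7 kg.
Tool frame: the origin (TCP) lies between the finger pads; the fingertips stand 19 mm ahead of it and the grasp point (between the pads) is the TCP; z points along the fingers, y is the direction in which the jaws open and shut (so a half turn about z gives the same grasp; the last joint's range is limited). The gripper opens to 85 mm and grips with 20 to 120 N. Pads are 22 mm wide; open, the fingers measure 114 mm over their backs; the gripper's body (76 mm by 85 mm) begins 54 mm behind the grasp point. The pads swing forward as they close: fully open they stand 13 mm farther back than shut.
Start: joints at [0.014, 0.321, -0.07, 1.45, 0.023, 1.371, -0.057], TCP at [0.65, -0, 0.22] pointing down, gripper open.
Joint ranges: [-2.86, 2.86], [-0.3, 2.09], [-1.38, 1.24], [0.06, 2.45], [-1.56, 4.7], [0.09, 2.05], [-2.69, 2.69]. Speed limits (rad/s): [2.57, 2.57, 3.14, 3.14, 3.14, 3.14, 3.14].

INTERFACE

Orientations are given as [roll, pitch, yaw] about the fixed x, y, z axes, in that order (R = Rz(yaw) Ry(pitch) Rx(roll)).
In Python, from station import status, imaging, job gives the robot as it stands. The module is installed in compiled form; this text tells all that it offers.
- The arm moves only by the tool jog_arm, never from a script. Its argument "motion" is a list of rows, each a list of 5 numbers: the shift along the tool's x, y, z in mm, then the turn about the tool's z in rad, then the opening, from 0 (shut) to 1 (fully open). In form: [[x, y, z, yaw, jaw], ...]. A call has 1 to 10 rows; each row shifts and turns the commanded pose from where the row before left it, along the tool's axes as they then stand; what a row does not reach is not made up. A row lasts 1/12 s, in which the tool goes at most 41.7 mm and 7.16 degrees, less where a joint would pass 70% of its speed; a pose out of reach is approached as far as the arm can. A call with a gripper value outside its range is refused whole. The fingers move at their own pace and stop on an object; "squeeze" is the grip in N (left out, the last holds). Time passes only in rows, so rows that do not move let the fingers close. It gives the time, the measured TCP pose, the force and the opening at its end, in the units of the state.
- status.observe(): the state, without advancing time (a new reading comes with each control period).
- imaging.read_camera(name): name is "scene" or "side" or "wrist"; returns a dict with "img" (480x640x3 uint8, red, green, blue), "intrinsics" (3x3 intrinsics, pixels), "position" and "orientation" of the camera in the world. Camera axes: x right, y down, z forward; pixel columns grow to the right and rows downward; lengths in m; the calibration is good to about 2 mm. A picture is of the moment at which its call begins. There is no depth.
- job.job_done(): hands the job in, once; it reports no verdict.
The state is a dict: "t": time; "joint_positions": joint angles; "joint_vel": joint speeds; "tau": joint torques, N m; "position": TCP position; "orientation": TCP orientation; "force": force on the tool from outside, world axes, zero at the start; "ft_torque": the same for the moment, N m; "opening": finger opening in m.
Only numpy, scipy, OpenCV 4.12 (cv2) and the standard library are available. Lean on these libraries where they do the work, as an engineer would, in place of code of your own. Each camera call takes 0.05 s, during which the arm holds its last target.

TASK

Home the hand-cranked sensor slide: crank the handwheel clockwise by its red handle until you feel the carriage come up against the orange stop collar, then back the wheel off a quarter turn. After that, turn the blue preload knob on the carriage clockwise until it bottoms, then back it off an eighth of a turn, without shifting the wheel. Leave the loose things on the bench where they are.

Things in the scene. Friction and masses are not known exactly. Their poses are not given: they have to be found in the camera images.
- slide: Fixed hand-cranked linear slide on an aluminium base plate 110 x 420 x 12 mm; origin under the plate's centre, its y along the rail, z up. At y +140 mm stands a grey gearbox (75 mm square, 70 mm tall) with a horizontal handwheel on top; the rail with the carriage runs from there to y -185 mm.
- wheel_hub (a point): Centre of the handwheel's hub on its top face, on the upright wheel axis, 106 mm above the bench. The wheel is black, 136 mm over the rim; the rim is 12 mm thick, its top 103 mm above the bench.
- crank_top (a point): Centre of the top end of the red upright crank handle, 179 mm above the bench. It is a square grip 18 x 18 mm, 55 mm tall (124 to 179 mm above the bench) on a thin steel stem, 50 mm from the wheel axis, and runs on a circle of that radius. It revolves freely on its own upright axis, so a gripper holding it need not turn along; this point's x and y are square to its flats.
- carriage_face (a point): Middle of the end face of the black carriage (94 x 110 x 24 mm, its top 52 mm above the bench) that comes up against the stop collar. Its own y is the slide's y.
- collar_face (a point): Middle of the face of the orange stop collar (94 x 16 x 26 mm, fast on the rail) that the carriage comes up against. Its own y is the slide's y, so the gap is carriage_face minus collar_face along y: 0 at the stop, 5 mm a quarter turn back.
- preload (a joint): Angle of the blue preload knob (rad), grows clockwise seen from above. It starts 1.0 to 1.4 rad short of where the screw bottoms, turns with about 0.06 N m until it bottoms, where the resistance rises sharply, and stays where it is left.
- preload_grip (a point): Point on the upright axis of the blue preload knob at the height to grip it, 89 mm above the bench; it rides with the carriage. Bar grip 40 mm long (along this point's x), 14 mm thick, top 7 mm above this point, on a disc 42 mm across and 23 mm below it. A teal sensor, 24 mm thick, stands 65 mm off towards +y of the slide, its top 86 mm above the bench.
- signal_tower: Bystander: loose white signal tower with green and red lamps, 233 mm tall, foot 85 mm square; origin under its foot.
- spare_sensor: Bystander: loose teal sensor with blue plug, 45 x 81 x 34 mm; origin under its centre.
- mag_stand: Bystander: black magnet base 60 x 50 x 60 mm with a red post and arm, 220 mm tall; origin under the base.
- acrylic_bracket: Bystander: clear acrylic bracket 50 x 90 x 52 mm, beyond the slide; origin under its centre.
- handwheel: The black handwheel; origin on its axis 88 mm above the bench, its -x points to the crank handle. A turn clockwise from above moves the carriage 20 mm to -y of the slide. It starts 1.1 to 1.8 turns short of the stop, turns stiffly (0.25 to 0.35 N m, 5 to 7 N at the handle), stays where it is left; at the stop resistance rises sharply.

How it is judged:
By the outcome, as a careful person would: the job done as asked, in the order asked, and still so for the second after the job is handed in, with the robot touching nothing.
It also fails if it takes over 72 s, if anything falls off the work surface, if the arm or the gripper's body presses on something with over 40 N, if the wrist force passes 120 N, or if a joint passes its speed limit or range.

## Working session

There is one attempt and no reset: what is moved stays moved. The work goes in short steps, Python scripts to look and compute and a tool call to move; the robot and the scene stay as the last step left them, time stands still between calls to the robot, and variables do not carry over. Pictures are saved under pics/ and viewed, and the job is handed in when it is done.

Besides the shell and the picture viewer there is one more tool, called after "Call:" by a JSON object that holds its "method" and its "body", one argument or row to a line. jog_arm: Moves the arm, as the interface text tells. Its arguments: {"type":"object","properties":{"motion":{"type":"array"},"squeeze":{"type":"number"}},"required":["motion"]}

```bash
mkdir -p pics; python3 - <<'E'
from station import status, imaging
import cv2,numpy as np
s=status.observe()
for k in ("t","position","orientation","force","opening"): print(k,s[k])
for n in ("scene","side","wrist"):
    c=imaging.read_camera(n); cv2.imwrite(f"pics/{n}0.png",c["img"][:,:,::-1])
    np.savez(f"{n}0.npz",**c); print(n,c["position"],c["orientation"],np.array(c["intrinsics"]).tolist())
E
```

```text
t 0.0
position [ 6.49423751e-01 -7.88050720e-05  2.18505123e-01]
orientation [-3.13962788e+00  1.29742657e-04  1.57077110e+00]
force [-0.03275623 -0.12492171  0.45748987]
opening 0.08539032516468997
scene [1.44875197 0.1516102  0.89989572] [-2.29948433  0.00809699  1.75604284] [[491.6524535845264, 0.0, 322.11188969422744], [0.0, 491.6524535845264, 230.6729209190708], [0.0, 0.0, 1.0]]
side [ 0.50950764 -1.11920631  0.90527239] [-2.1711988  -0.01129537 -0.08284746] [[478.6544151280008, 0.0, 331.03096529296704], [0.0, 478.6544151280008, 241.01725286728623], [0.0, 0.0, 1.0]]
wrist [0.65094927 0.07147212 0.37275496] [ 2.85444080e+00  8.87473060e-04 -5.64408395e-04] [[365.1276015871072, 0.0, 318.5384535777358], [0.0, 365.1276015871072, 237.97520974000898], [0.0, 0.0, 1.0]]
```

View pics/scene0.png

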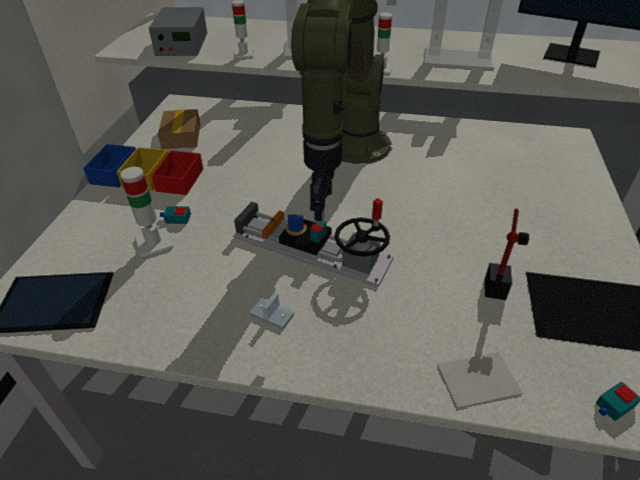

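View pics/side0.png

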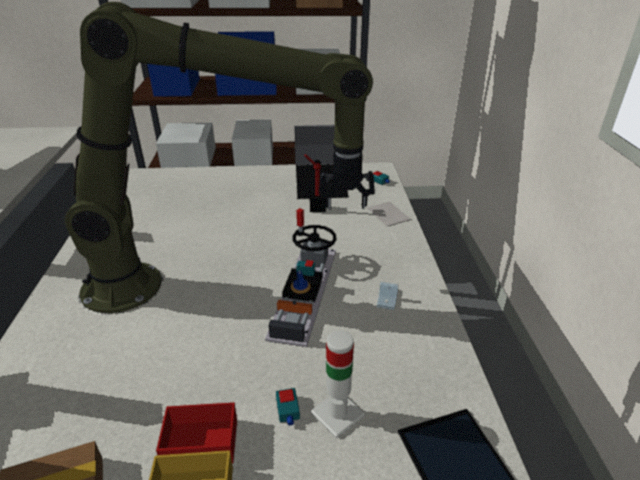

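View pics/wrist0.png

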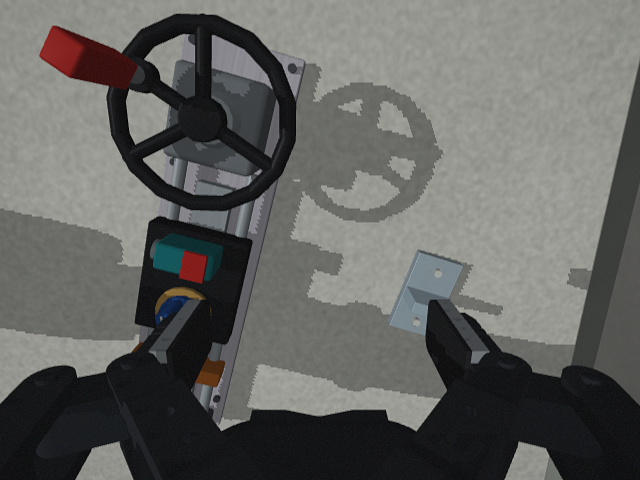

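```bash
cat > h.py <<'E'
import numpy as np,cv2
from scipy.spatial.transform import Rotation as R
def load(n): return dict(np.load(n))
def ray(c,u,v):
    K=np.array(c["intrinsics"]);d=R.from_euler("xyz",c["orientation"]).as_matrix()@np.linalg.solve(K,[u,v,1.]);return np.array(c["position"]),d
def onz(c,u,v,z):
    p,d=ray(c,u,v);return p+d*(z-p[2])/d[2]
def proj(c,P):
    q=R.from_euler("xyz",c["orientation"]).as_matrix().T@(np.array(P)-c["position"]);q=np.array(c["intrinsics"])@q;return q[:2]/q[2]
E
python3 - <<'E'
from h import *
c=load("wrist0.npz")
im=c["img"][:,:,::-1]
cv2.imwrite("pics/z1.png",cv2.resize(im[0:220,20:310],None,fx=2.7,fy=2.7,interpolation=cv2.INTER_CUBIC))
cv2.imwrite("pics/z2.png",cv2.resize(im[200:430,110:310],None,fx=2.6,fy=2.6,interpolation=cv2.INTER_CUBIC))
print(onz(c,204,118,.106))
s=load("scene0.npz");print(onz(s,362,236,.106))
E
```

```text
[0.57116155 0.0796094  0.106     ]
[0.57774971 0.07899009 0.106     ]
```

View pics/z1.png

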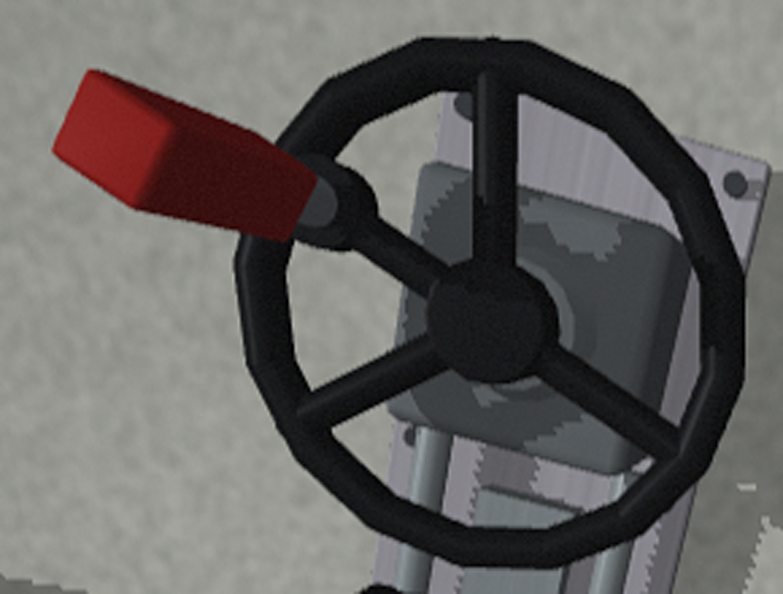

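View pics/z2.png

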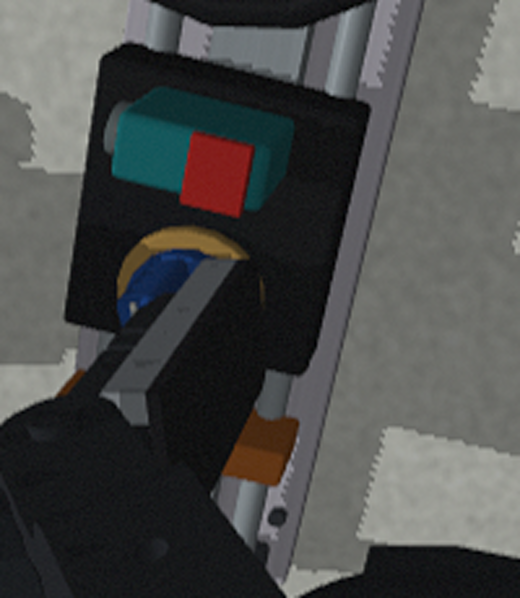

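```bash
python3 - <<'E'
from h import *
c=load("wrist0.npz")
f=lambda x,y:(20+x/2.7,y/2.7)
g=lambda x,y:(110+x/2.6,200+y/2.6)
hub=onz(c,*f(497,322),.106);top=onz(c,*f(115,138),.179)
print("hub",hub,"top",top,np.hypot(*(top-hub)[:2]),np.degrees(np.arctan2(*(top-hub)[1::-1])))
P=[onz(c,*f(*p),.179)[:2] for p in((93,70),(180,125),(135,208),(53,150))]
for i in range(4):
    d=P[(i+1)%4]-P[i];print("edge",np.linalg.norm(d)*1e3,np.degrees(np.arctan2(d[1],d[0])))
a=onz(c,*f(770,160),.012);b=onz(c,*g(285,580),.012);d=a-b
print("plate edge",a,b,90-np.degrees(np.arctan2(d[1],d[0])))
# knob disc centre z=.066
# plate width line carriage top corners z .052
q=[onz(c,*g(*p),.052) for p in((112,48),(368,102),(302,372),(68,320))]
for i in range(4):
    d=q[(i+1)%4]-q[i];print("car",q[i],np.linalg.norm(d)*1e3,np.degrees(np.arctan2(d[1],d[0])))
s=load("scene0.npz");im=s["img"][:,:,::-1]
cv2.imwrite("pics/z3.png",cv2.resize(im[180:290,225:400],None,fx=4.5,fy=4.5,interpolation=cv2.INTER_CUBIC))
E
```

```text
hub [0.57113864 0.07877731 0.106     ] top [0.52770531 0.10799668 0.179     ] 0.0523471696988671 146.06967914991188
edge 16.20083906396768 -32.48183815104873
edge 17.245623096317765 -128.02014236686142
edge 15.99114077516602 143.2379836343131
edge 16.033766426232813 52.47273552570427
plate edge [0.63864398 0.13267542 0.012     ] [ 0.53054693 -0.26893929  0.012     ] 15.064499206444921
car [ 0.50135532 -0.0048507   0.052     ] 89.968667669767 -12.571495115777278
car [ 0.58916701 -0.02443307  0.052     ] 112.90025630617922 -106.00319368641514
car [ 0.55804143 -0.13295803  0.052     ] 89.82369848577568 165.53925047163645
car [ 0.47106344 -0.11052755  0.052     ] 109.93268323475093 74.00524434937473
```

View pics/z3.png

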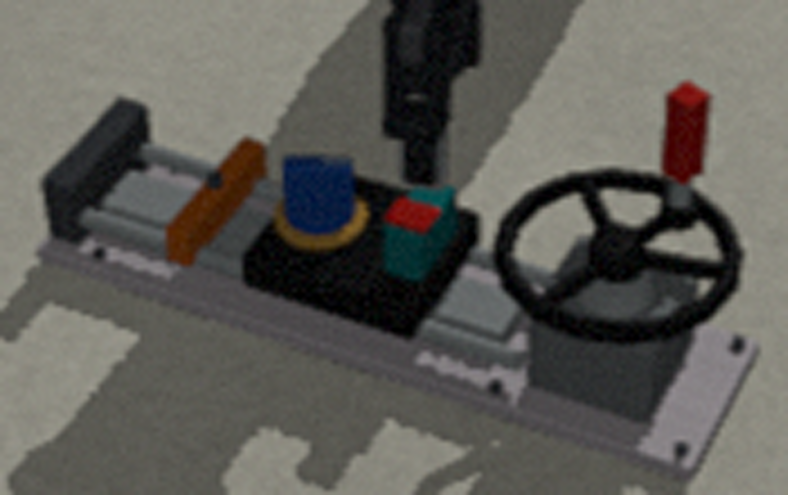

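```bash
python3 - <<'E'
from h import *
s=load("scene0.npz");d=load("side0.npz")
a=onz(s,378.0,201.3,.179);b=onz(s,362.1,235.6,.106);print(a,b,np.hypot(*(a-b)[:2]),np.degrees(np.arctan2(*(a-b)[1::-1])))
for n,c,uv in(("mag",s,(497,295)),("tower",d,(340,415))): print(n,onz(c,*uv,0))
im=d["img"][:,:,::-1]
cv2.imwrite("pics/z4.png",cv2.resize(im[195:350,250:380],None,fx=3.8,fy=3.8,interpolation=cv2.INTER_CUBIC))
E
```

```text
[0.53069212 0.10762964 0.179     ] [0.57629509 0.07904849 0.106     ] 0.053819256068536145 147.9230348442123
mag [ 6.12652892e-01  4.12498655e-01 -1.11022302e-16]
tower [ 0.59294863 -0.47501344  0.        ]
```

View pics/z4.png

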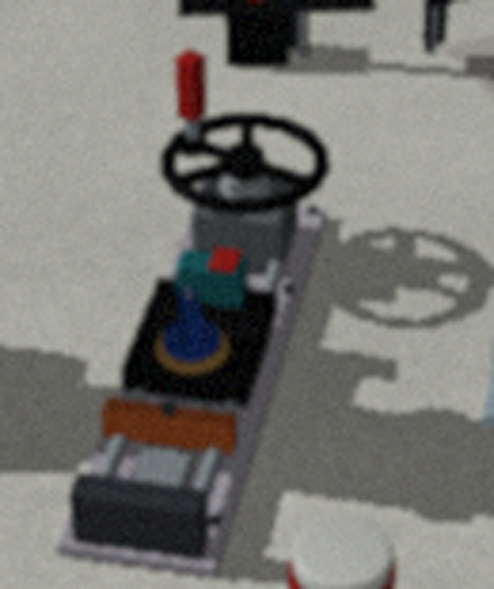

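Call:
{"method": "jog_arm", "body": {
  "motion": [
    [21.6,-24,0,0,1],
    [21.6,-24,0,0,1],
    [21.6,-24,0,0,1],
    [21.6,-24,0,0,1],
    [21.6,-24,0,0,1],
    [0,0,0,0.122,1],
    [0,0,0,0.122,1],
    [0,0,0,0.122,1],
    [0,0,0,0.122,1],
    [0,0,0,0.122,1]
  ],
  "squeeze": 60
}}

```text
t: 0.98
position: [0.5297, 0.108, 0.2194]
orientation: [-3.141, 0.0, 0.955]
force: [-0.3, -0.6, 0.5]
opening: 0.0855
```

```bash
python3 - <<'E'
from h import *
from station import status,imaging
c=imaging.read_camera("wrist");np.savez("wrist1.npz",**c);cv2.imwrite("pics/wrist1.png",c["img"][:,:,::-1])
s=status.observe();print(s["position"],s["orientation"],s["force"])
p=np.array(s["position"])
print("tcp px",proj(c,p),"at .179",proj(c,[p[0],p[1],.179]))
E
```

```text
[0.52973662 0.10789556 0.21935291] [-3.14134038e+00  4.38213760e-04  9.49457939e-01] [-0.18406735 -0.39163843 -0.30198121]
tcp px [315.73882026 293.95716001] at .179 [316.24494295 263.34514418]
```

View pics/wrist1.png

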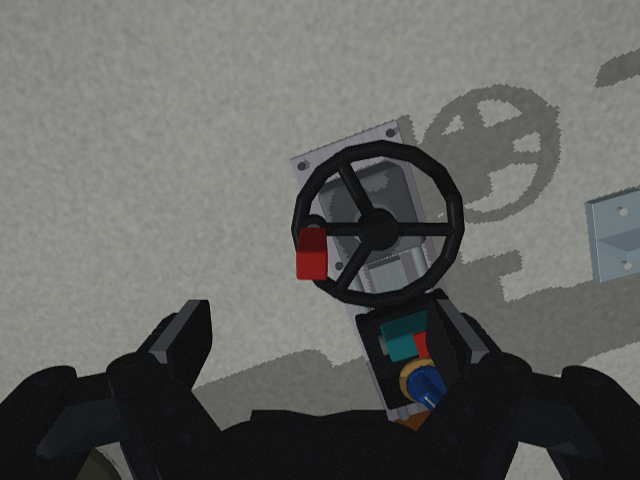

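Call:
{"method": "jog_arm", "body": {
  "motion": [
    [0,-2,15,0,1],
    [0,0,15,0,1],
    [0,0,15,0,1],
    [0,0,16,0,1],
    [0,0,0,0,0],
    [0,0,0,0,0],
    [0,0,0,0,0],
    [0,0,0,0,0],
    [0,0,0,0,0],
    [0,0,0,0,0]
  ],
  "squeeze": 60
}}

```text
t: 1.87
position: [0.527, 0.1109, 0.1601]
orientation: [-3.138, -0.0, 0.962]
force: [-5.3, -0.9, 4.2]
opening: 0.0159
```

```bash
python3 - <<'E'
from h import *
from station import status,imaging
c=imaging.read_camera("wrist");np.savez("wrist2.npz",**c);cv2.imwrite("pics/wrist2.png",c["img"][:,:,::-1])
s=status.observe();print(s["position"],s["orientation"],s["force"],s["opening"])
a=load("wrist1.npz");print("hub",onz(a,378,229,.106))
E
```

```text
[0.52711916 0.11075026 0.16014422] [-3.13897224e+00 -3.46178796e-04  9.62122826e-01] [-5.85891642  1.79679316  7.52508584] 0.015864400567229577
hub [0.56792261 0.08150603 0.106     ]
```

View pics/wrist2.png

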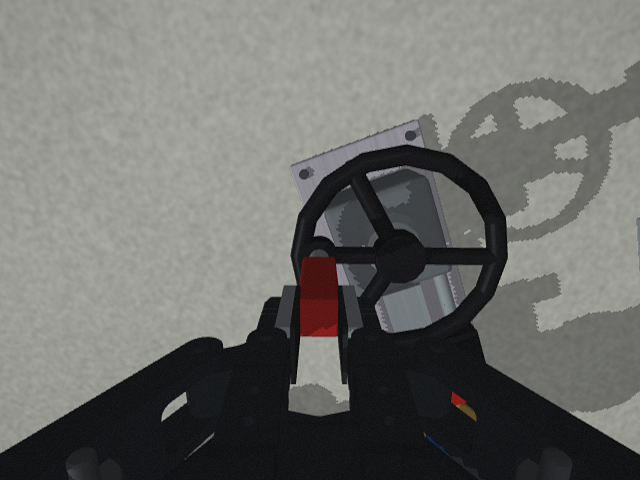

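```bash
cat > t.py <<'E'
import numpy as np,sys
a,b,n=map(float,sys.argv[1:4]);th=np.radians(np.linspace(a,b,int(n)+1))
P=np.round(50*np.c_[np.sin(th),-np.cos(th)],1);D=np.diff(P,axis=0).round(1)
print([[float(x),float(y),0,0,0] for x,y in D])
E
for k in 0 100 200 300; do python3 t.py $k $((k+100)) 10; done
cat > st.py <<'E'
from station import status
import numpy as np
s=status.observe();p=np.array(s["position"]);hub=np.array([.5683,.0824])
d=p[:2]-hub;print("t",s["t"],"p",p.round(4),"ang from start",round((145-np.degrees(np.arctan2(d[1],d[0])))%360,2),"r",round(np.hypot(*d)*1e3,1))
u=d/np.hypot(*d);t=np.array([u[1],-u[0]]);F=np.array(s["force"]);print("F",F.round(1),"radial",F[:2]@u,"tang(cw)",F[:2]@t,"yaw",s["orientation"][2])
E
python3 st.py
```

```text
[[8.7, 0.8, 0, 0, 0], [8.4, 2.2, 0, 0, 0], [7.9, 3.7, 0, 0, 0], [7.1, 5.0, 0, 0, 0], [6.2, 6.2, 0, 0, 0], [5.0, 7.1, 0, 0, 0], [3.7, 7.9, 0, 0, 0], [2.2, 8.4, 0, 0, 0], [0.8, 8.7, 0, 0, 0], [-0.8, 8.7, 0, 0, 0]]
[[-2.2, 8.4, 0, 0, 0], [-3.7, 7.9, 0, 0, 0], [-5.0, 7.1, 0, 0, 0], [-6.2, 6.2, 0, 0, 0], [-7.1, 5.0, 0, 0, 0], [-7.9, 3.7, 0, 0, 0], [-8.4, 2.2, 0, 0, 0], [-8.7, 0.8, 0, 0, 0], [-8.7, -0.8, 0, 0, 0], [-8.4, -2.2, 0, 0, 0]]
[[-7.9, -3.7, 0, 0, 0], [-7.1, -5.0, 0, 0, 0], [-6.2, -6.2, 0, 0, 0], [-5.0, -7.1, 0, 0, 0], [-3.7, -7.9, 0, 0, 0], [-2.2, -8.4, 0, 0, 0], [-0.8, -8.7, 0, 0, 0], [0.8, -8.7, 0, 0, 0], [2.2, -8.4, 0, 0, 0], [3.7, -7.9, 0, 0, 0]]
[[5.0, -7.1, 0, 0, 0], [6.2, -6.2, 0, 0, 0], [7.1, -5.0, 0, 0, 0], [7.9, -3.7, 0, 0, 0], [8.4, -2.2, 0, 0, 0], [8.7, -0.8, 0, 0, 0], [8.7, 0.8, 0, 0, 0], [8.4, 2.2, 0, 0, 0], [7.9, 3.7, 0, 0, 0], [7.1, 5.0, 0, 0, 0]]
t 1.9167 p [0.5271 0.1108 0.1601] ang from start 359.54 r 50.0
F [-5.9  1.8  7.5] radial 5.844762016654666 tang(cw) -1.8423149289758984 yaw 0.9621228260984258
```

Call:
{"method": "jog_arm", "body": {
  "motion": [
    [8.7,0.8,0,0,0],
    [8.4,2.2,0,0,0],
    [7.9,3.7,0,0,0],
    [7.1,5.0,0,0,0],
    [6.2,6.2,0,0,0]
  ]
}}

```text
t: 2.33
position: [0.5638, 0.1318, 0.1601]
orientation: [-3.139, 0.001, 0.963]
force: [-6.2, -0.4, 7.1]
opening: 0.0159
```

```bash
python3 st.py
```

```text
t 2.3333 p [0.5638 0.1318 0.1601] ang from start 49.76 r 49.6
F [-6.2 -0.4  7.1] radial 0.16343798828434986 tang(cw) -6.174938082725917 yaw 0.962650145025904
```

Tracks well: the tangential force is the expected 6 N. Continuing.

Call:
{"method": "jog_arm", "body": {
  "motion": [
    [5.0,7.1,0,0,0],
    [3.7,7.9,0,0,0],
    [2.2,8.4,0,0,0],
    [0.8,8.7,0,0,0],
    [-0.8,8.7,0,0,0],
    [-2.2,8.4,0,0,0],
    [-3.7,7.9,0,0,0],
    [-5.0,7.1,0,0,0],
    [-6.2,6.2,0,0,0],
    [-7.1,5.0,0,0,0]
  ]
}}

```text
t: 3.17
position: [0.6179, 0.0799, 0.1602]
orientation: [-3.137, -0.003, 0.964]
force: [-5.6, 7.0, 5.6]
opening: 0.0156
```

```bash
python3 st.py
```

```text
t 3.1667 p [0.6179 0.0799 0.1602] ang from start 147.9 r 49.7
F [-5.6  7.   5.6] radial -5.96925653145838 tang(cw) -6.699741633513906 yaw 0.963810676008952
```

Call:
{"method": "jog_arm", "body": {
  "motion": [
    [-7.9,3.7,0,0,0],
    [-8.4,2.2,0,0,0],
    [-8.7,0.8,0,0,0],
    [-8.7,-0.8,0,0,0],
    [-8.4,-2.2,0,0,0],
    [-7.9,-3.7,0,0,0],
    [-7.1,-5.0,0,0,0],
    [-6.2,-6.2,0,0,0],
    [-5.0,-7.1,0,0,0],
    [-3.7,-7.9,0,0,0]
  ]
}}

```text
t: 4.0
position: [0.5592, 0.0326, 0.1603]
orientation: [3.136, -0.005, 0.961]
force: [5.8, 0.4, -0.8]
opening: 0.0158
```

```bash
python3 st.py
```

```text
t 4.0 p [0.5592 0.0326 0.1603] ang from start 245.36 r 50.7
F [ 5.8  0.4 -0.8] radial -1.4449970033835358 tang(cw) -5.669946068722014 yaw 0.9610709957269239
```

Call:
{"method": "jog_arm", "body": {
  "motion": [
    [-2.2,-8.4,0,0,0],
    [-0.8,-8.7,0,0,0],
    [0.8,-8.7,0,0,0],
    [2.2,-8.4,0,0,0],
    [3.7,-7.9,0,0,0],
    [5.0,-7.1,0,0,0],
    [6.2,-6.2,0,0,0],
    [7.1,-5.0,0,0,0],
    [7.9,-3.7,0,0,0],
    [8.4,-2.2,0,0,0]
  ]
}}

```text
t: 4.83
position: [0.5214, 0.1001, 0.1601]
orientation: [-3.139, 0.005, 0.96]
force: [-10.2, -2.1, 9.6]
opening: 0.0159
```

```bash
python3 st.py; python3 - <<'E'
from h import *
from station import imaging
for n in("scene","side"):
    c=imaging.read_camera(n);np.savez(n+"1.npz",**c)
    u,v,w,h=(225,180,175,110) if n=="scene" else (250,195,130,155)
    cv2.imwrite(f"pics/{n}1.png",cv2.resize(c["img"][v:v+h,u:u+w,::-1],None,fx=3.8,fy=3.8,interpolation=cv2.INTER_CUBIC))
E
python3 t.py 350 410 10;python3 t.py 410 470 10;python3 t.py 470 530 10;python3 t.py 530 590 10; python3 t.py 590 650 10
```

```text
t 4.8333 p [0.5214 0.1001 0.1601] ang from start 345.69 r 50.1
F [-10.2  -2.1   9.6] radial 8.77318197531255 tang(cw) -5.523682013768825 yaw 0.9597519249692741
[[5.2, -0.7, 0, 0, 0], [5.2, -0.1, 0, 0, 0], [5.3, 0.5, 0, 0, 0], [5.1, 1.0, 0, 0, 0], [5.0, 1.5, 0, 0, 0], [4.8, 2.1, 0, 0, 0], [4.6, 2.5, 0, 0, 0], [4.3, 3.0, 0, 0, 0], [3.9, 3.4, 0, 0, 0], [3.6, 3.9, 0, 0, 0]]
[[3.2, 4.1, 0, 0, 0], [2.6, 4.5, 0, 0, 0], [2.3, 4.8, 0, 0, 0], [1.7, 4.9, 0, 0, 0], [1.1, 5.1, 0, 0, 0], [0.7, 5.2, 0, 0, 0], [0.1, 5.2, 0, 0, 0], [-0.5, 5.3, 0, 0, 0], [-1.0, 5.1, 0, 0, 0], [-1.5, 5.0, 0, 0, 0]]
[[-2.1, 4.8, 0, 0, 0], [-2.5, 4.6, 0, 0, 0], [-3.0, 4.3, 0, 0, 0], [-3.4, 3.9, 0, 0, 0], [-3.9, 3.6, 0, 0, 0], [-4.1, 3.2, 0, 0, 0], [-4.5, 2.6, 0, 0, 0], [-4.8, 2.3, 0, 0, 0], [-4.9, 1.7, 0, 0, 0], [-5.1, 1.1, 0, 0, 0]]
[[-5.2, 0.7, 0, 0, 0], [-5.2, 0.1, 0, 0, 0], [-5.3, -0.5, 0, 0, 0], [-5.1, -1.0, 0, 0, 0], [-5.0, -1.5, 0, 0, 0], [-4.8, -2.1, 0, 0, 0], [-4.6, -2.5, 0, 0, 0], [-4.3, -3.0, 0, 0, 0], [-3.9, -3.4, 0, 0, 0], [-3.6, -3.9, 0, 0, 0]]
[[-3.2, -4.1, 0, 0, 0], [-2.6, -4.5, 0, 0, 0], [-2.3, -4.8, 0, 0, 0], [-1.7, -4.9, 0, 0, 0], [-1.1, -5.1, 0, 0, 0], [-0.7, -5.2, 0, 0, 0], [-0.1, -5.2, 0, 0, 0], [0.5, -5.3, 0, 0, 0], [1.0, -5.1, 0, 0, 0], [1.5, -5.0, 0, 0, 0]]
```

View pics/scene1.png

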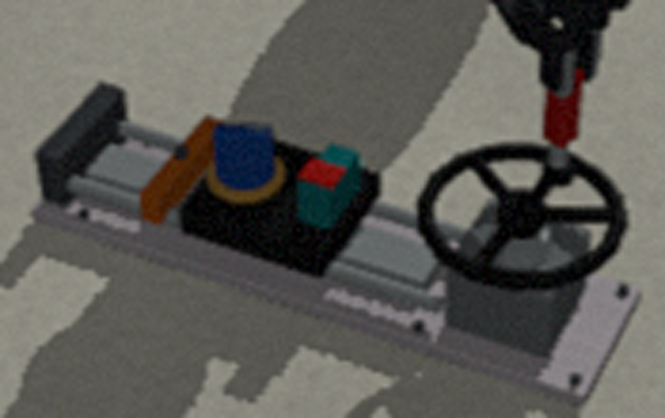

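View pics/side1.png

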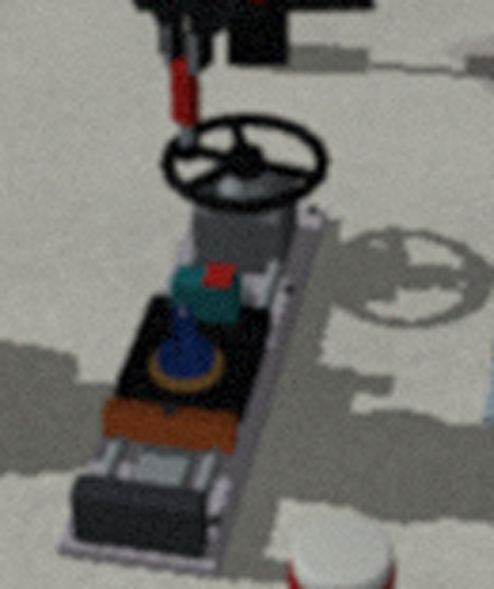

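Call:
{"method": "jog_arm", "body": {
  "motion": [
    [5.2,-0.7,0,0,0],
    [5.2,-0.1,0,0,0],
    [5.3,0.5,0,0,0],
    [5.1,1.0,0,0,0],
    [5.0,1.5,0,0,0],
    [4.8,2.1,0,0,0]
  ]
}}

```text
t: 5.43
position: [0.5435, 0.1255, 0.1601]
orientation: [-3.139, 0.001, 0.962]
force: [-7.2, 0.2, 7.7]
opening: 0.0156
```

```bash
python3 st.py
```

```text
t 5.4333 p [0.5435 0.1255 0.1601] ang from start 25.08 r 49.8
F [-7.2  0.2  7.7] radial 3.765321892897964 tang(cw) -6.116612257574605 yaw 0.9621978659606101
```

Call:
{"method": "jog_arm", "body": {
  "motion": [
    [4.6,2.5,0,0,0],
    [4.3,3.0,0,0,0],
    [3.9,3.4,0,0,0],
    [3.6,3.9,0,0,0]
  ]
}}

```text
t: 5.77
position: [0.5639, 0.1318, 0.1601]
orientation: [-3.139, 0.0, 0.962]
force: [-5.4, 0.6, 7.0]
opening: 0.0156
```

```bash
python3 st.py; python3 - <<'E'
from h import *
from station import imaging
for n in("scene",):
    c=imaging.read_camera(n);np.savez(n+"2.npz",**c)
    u,v,w,h=(225,180,120,80)
    cv2.imwrite(f"pics/{n}2.png",cv2.resize(c["img"][v:v+h,u:u+w,::-1],None,fx=6,fy=6,interpolation=cv2.INTER_CUBIC))
E
```

```text
t 5.7667 p [0.5639 0.1318 0.1601] ang from start 49.87 r 49.6
F [-5.4  0.6  7. ] radial 1.0623393925155133 tang(cw) -5.354861298535009 yaw 0.9623254084824167
```

View pics/scene2.png

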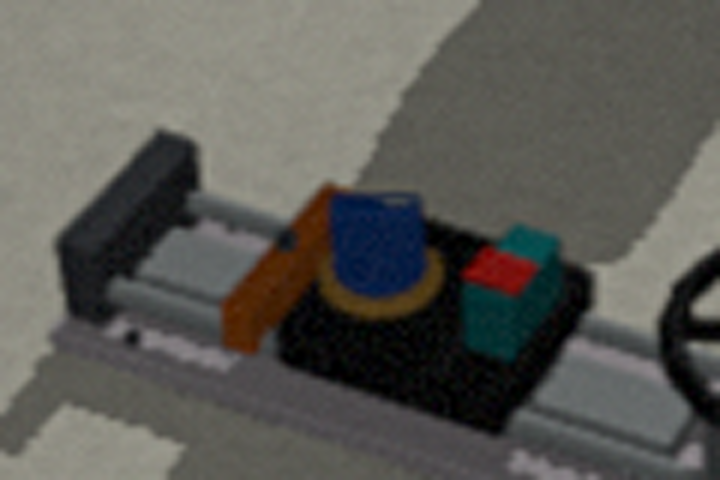

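```bash
python3 t.py 410 440 10;python3 t.py 440 470 10;python3 t.py 470 500 10; python3 t.py 500 530 10;  python3 t.py 530 560 10
```

```text
[[1.6, 2.0, 0, 0, 0], [1.6, 2.1, 0, 0, 0], [1.4, 2.2, 0, 0, 0], [1.2, 2.3, 0, 0, 0], [1.2, 2.4, 0, 0, 0], [1.1, 2.4, 0, 0, 0], [0.9, 2.4, 0, 0, 0], [0.8, 2.5, 0, 0, 0], [0.6, 2.6, 0, 0, 0], [0.5, 2.5, 0, 0, 0]]
[[0.4, 2.6, 0, 0, 0], [0.3, 2.6, 0, 0, 0], [0.1, 2.6, 0, 0, 0], [0.0, 2.6, 0, 0, 0], [-0.2, 2.7, 0, 0, 0], [-0.3, 2.6, 0, 0, 0], [-0.4, 2.5, 0, 0, 0], [-0.6, 2.6, 0, 0, 0], [-0.7, 2.5, 0, 0, 0], [-0.8, 2.5, 0, 0, 0]]
[[-1.0, 2.4, 0, 0, 0], [-1.1, 2.4, 0, 0, 0], [-1.2, 2.3, 0, 0, 0], [-1.3, 2.3, 0, 0, 0], [-1.4, 2.2, 0, 0, 0], [-1.6, 2.1, 0, 0, 0], [-1.7, 2.0, 0, 0, 0], [-1.7, 1.9, 0, 0, 0], [-1.9, 1.9, 0, 0, 0], [-2.0, 1.7, 0, 0, 0]]
[[-2.0, 1.6, 0, 0, 0], [-2.1, 1.6, 0, 0, 0], [-2.2, 1.4, 0, 0, 0], [-2.3, 1.2, 0, 0, 0], [-2.4, 1.2, 0, 0, 0], [-2.4, 1.1, 0, 0, 0], [-2.4, 0.9, 0, 0, 0], [-2.5, 0.8, 0, 0, 0], [-2.6, 0.6, 0, 0, 0], [-2.5, 0.5, 0, 0, 0]]
[[-2.6, 0.4, 0, 0, 0], [-2.6, 0.3, 0, 0, 0], [-2.6, 0.1, 0, 0, 0], [-2.6, 0.0, 0, 0, 0], [-2.7, -0.2, 0, 0, 0], [-2.6, -0.3, 0, 0, 0], [-2.5, -0.4, 0, 0, 0], [-2.6, -0.6, 0, 0, 0], [-2.5, -0.7, 0, 0, 0], [-2.5, -0.8, 0, 0, 0]]
```

Call:
{"method": "jog_arm", "body": {
  "motion": [
    [1.7,2.0,0,0,0],
    [1.5,2.1,0,0,0],
    [1.4,2.2,0,0,0],
    [1.2,2.3,0,0,0],
    [1.2,2.3,0,0,0]
  ]
}}

```text
t: 6.23
position: [0.577, 0.131, 0.1602]
orientation: [-3.14, -0.0, 0.962]
force: [-5.4, 1.6, 5.8]
opening: 0.0155
```

```bash
python3 st.py
```

```text
t 6.2333 p [0.577  0.131  0.1602] ang from start 65.14 r 49.4
F [-5.4  1.6  5.8] radial 0.6261796261092055 tang(cw) -5.55160779179909 yaw 0.9620757597286391
```

Call:
{"method": "jog_arm", "body": {
  "motion": [
    [1.1,2.4,0,0,0],
    [0.9,2.4,0,0,0],
    [0.8,2.5,0,0,0],
    [0.6,2.6,0,0,0],
    [0.5,2.5,0,0,0]
  ]
}}

```text
t: 6.65
position: [0.5893, 0.1271, 0.1601]
orientation: [-3.14, -0.0, 0.962]
force: [-4.8, -0.4, 6.1]
opening: 0.0159
```

```bash
python3 st.py
```

```text
t 6.65 p [0.5893 0.1271 0.1601] ang from start 80.22 r 49.4
F [-4.8 -0.4  6.1] radial -2.448178496277344 tang(cw) -4.196490496176914 yaw 0.9620431153502218
```

Call:
{"method": "jog_arm", "body": {
  "motion": [
    [0.4,2.6,0,0,0],
    [0.3,2.6,0,0,0],
    [0.1,2.6,0,0,0],
    [0.0,2.6,0,0,0],
    [-0.2,2.7,0,0,0]
  ]
}}

```text
t: 7.07
position: [0.6002, 0.1201, 0.1602]
orientation: [-3.139, 0.0, 0.962]
force: [-6.5, 1.3, 6.9]
opening: 0.0157
```

```bash
python3 st.py
```

```text
t 7.0667 p [0.6002 0.1201 0.1602] ang from start 95.18 r 49.4
F [-6.5  1.3  6.9] radial -3.2129735773366983 tang(cw) -5.854009921869792 yaw 0.962200799692275
```

Call:
{"method": "jog_arm", "body": {
  "motion": [
    [-0.3,2.6,0,0,0],
    [-0.4,2.5,0,0,0],
    [-0.6,2.6,0,0,0],
    [-0.7,2.5,0,0,0],
    [-0.8,2.5,0,0,0]
  ]
}}

```text
t: 7.48
position: [0.6086, 0.1109, 0.1601]
orientation: [-3.138, 0.0, 0.962]
force: [-7.1, 0.6, 7.1]
opening: 0.0155
```

```bash
python3 st.py; python3 - <<'E'
from h import *
from station import imaging
for n in("scene",):
    c=imaging.read_camera(n);np.savez(n+"3.npz",**c)
    u,v,w,h=(225,180,120,80)
    cv2.imwrite(f"pics/{n}3.png",cv2.resize(c["img"][v:v+h,u:u+w,::-1],None,fx=6,fy=6,interpolation=cv2.INTER_CUBIC))
E
```

```text
t 7.4833 p [0.6086 0.1109 0.1601] ang from start 109.78 r 49.4
F [-7.1  0.6  7.1] radial -5.395601986384763 tang(cw) -4.586966788681773 yaw 0.962360290363073
```

View pics/scene3.png

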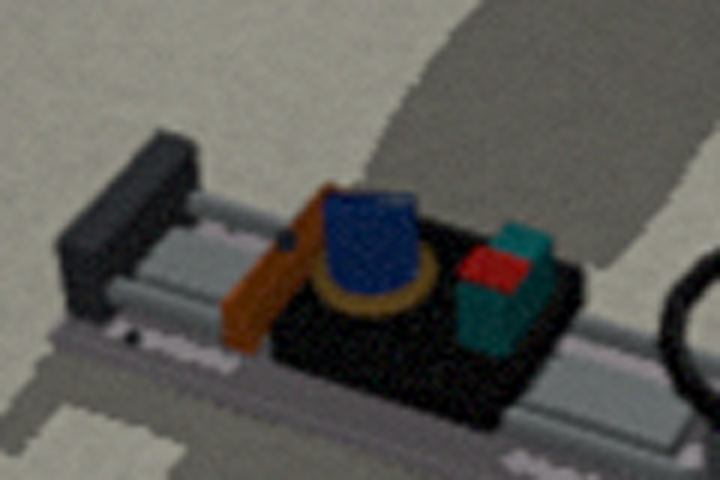

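Call:
{"method": "jog_arm", "body": {
  "motion": [
    [-1.0,2.4,0,0,0],
    [-1.1,2.4,0,0,0],
    [-1.2,2.3,0,0,0],
    [-1.3,2.3,0,0,0],
    [-1.4,2.2,0,0,0]
  ]
}}

```text
t: 7.95
position: [0.6145, 0.1001, 0.1601]
orientation: [-3.138, -0.0, 0.963]
force: [-7.7, 2.8, 6.2]
opening: 0.016
```

```bash
python3 st.py
```

```text
t 7.95 p [0.6145 0.1001 0.1601] ang from start 124.03 r 49.4
F [-7.7  2.8  6.2] radial -6.226100694831463 tang(cw) -5.341222358249701 yaw 0.9629355919274509
```

Call:
{"method": "jog_arm", "body": {
  "motion": [
    [-1.6,2.1,0,0,0],
    [-1.7,2.0,0,0,0],
    [-1.7,1.9,0,0,0],
    [-1.9,1.9,0,0,0],
    [-2.0,1.7,0,0,0]
  ]
}}

```text
t: 8.37
position: [0.6175, 0.0883, 0.1602]
orientation: [-3.138, -0.002, 0.964]
force: [-5.4, 5.0, 6.2]
opening: 0.0157
```

```bash
python3 st.py
```

```text
t 8.3667 p [0.6175 0.0883 0.1602] ang from start 138.15 r 49.5
F [-5.4  5.   6.2] radial -4.724789015653386 tang(cw) -5.652164175214166 yaw 0.9635629631036264
```

Call:
{"method": "jog_arm", "body": {
  "motion": [
    [-2.0,1.6,0,0,0],
    [-2.1,1.6,0,0,0],
    [-2.2,1.4,0,0,0],
    [-2.3,1.2,0,0,0]
  ]
}}

```text
t: 8.7
position: [0.6178, 0.0787, 0.1602]
orientation: [-3.138, -0.003, 0.964]
force: [-4.6, 5.3, 4.1]
opening: 0.0157
```

```bash
python3 st.py
```

```text
t 8.7 p [0.6178 0.0787 0.1602] ang from start 149.32 r 49.6
F [-4.6  5.3  4.1] radial -4.980106889566394 tang(cw) -4.978985325514682 yaw 0.9640613373085414
```

Call:
{"method": "jog_arm", "body": {
  "motion": [
    [-2.4,1.2,0,0,0],
    [-2.4,1.1,0,0,0],
    [-2.4,0.9,0,0,0]
  ]
}}

```text
t: 8.95
position: [0.6167, 0.0712, 0.1602]
orientation: [-3.139, -0.004, 0.964]
force: [-2.3, 5.9, 4.8]
opening: 0.0158
```

```bash
python3 st.py
```

```text
t 8.95 p [0.6167 0.0712 0.1602] ang from start 157.99 r 49.7
F [-2.3  5.9  4.8] radial -3.583150696064666 tang(cw) -5.216727909500048 yaw 0.9642113506475098
```

Call:
{"method": "jog_arm", "body": {
  "motion": [
    [-2.5,0.8,0,0,0],
    [-2.6,0.6,0,0,0],
    [-2.5,0.5,0,0,0]
  ]
}}

```text
t: 9.2
position: [0.6145, 0.064, 0.1602]
orientation: [-3.14, -0.005, 0.964]
force: [-1.5, 6.7, 3.5]
opening: 0.016
```

```bash
python3 st.py
```

```text
t 9.2 p [0.6145 0.064  0.1602] ang from start 166.74 r 49.8
F [-1.5  6.7  3.5] radial -3.8623956826873234 tang(cw) -5.6893088414963815 yaw 0.9641508807887249
```

Call:
{"method": "jog_arm", "body": {
  "motion": [
    [-2.6,0.4,0,0,0],
    [-2.6,0.3,0,0,0],
    [-2.6,0.1,0,0,0]
  ]
}}

```text
t: 9.45
position: [0.6112, 0.0571, 0.1602]
orientation: [-3.14, -0.006, 0.964]
force: [-0.3, 5.6, 2.4]
opening: 0.0157
```

```bash
python3 st.py
```

```text
t 9.45 p [0.6112 0.0571 0.1602] ang from start 175.52 r 49.8
F [-0.3  5.6  2.4] radial -3.100466945291732 tang(cw) -4.70299798744571 yaw 0.9641476867586456
```

```bash
python3 st.py; python3 - <<'E'
from h import *
from station import imaging
for n in("scene",):
    c=imaging.read_camera(n);np.savez(n+"4.npz",**c)
    u,v,w,h=(225,180,120,80)
    cv2.imwrite(f"pics/{n}4.png",cv2.resize(c["img"][v:v+h,u:u+w,::-1],None,fx=6,fy=6,interpolation=cv2.INTER_CUBIC))
E
python3 t.py 560 590 10; python3 t.py 590 620 10; python3 t.py 620 650 10
```

```text
t 9.45 p [0.6112 0.0571 0.1602] ang from start 175.52 r 49.8
F [-0.3  5.6  2.4] radial -3.100466945291732 tang(cw) -4.70299798744571 yaw 0.9641476867586456
[[-2.4, -1.0, 0, 0, 0], [-2.4, -1.1, 0, 0, 0], [-2.3, -1.2, 0, 0, 0], [-2.3, -1.3, 0, 0, 0], [-2.2, -1.4, 0, 0, 0], [-2.1, -1.6, 0, 0, 0], [-2.0, -1.7, 0, 0, 0], [-1.9, -1.7, 0, 0, 0], [-1.9, -1.9, 0, 0, 0], [-1.7, -2.0, 0, 0, 0]]
[[-1.6, -2.0, 0, 0, 0], [-1.6, -2.1, 0, 0, 0], [-1.4, -2.2, 0, 0, 0], [-1.2, -2.3, 0, 0, 0], [-1.2, -2.4, 0, 0, 0], [-1.1, -2.4, 0, 0, 0], [-0.9, -2.4, 0, 0, 0], [-0.8, -2.5, 0, 0, 0], [-0.6, -2.6, 0, 0, 0], [-0.5, -2.5, 0, 0, 0]]
[[-0.4, -2.6, 0, 0, 0], [-0.3, -2.6, 0, 0, 0], [-0.1, -2.6, 0, 0, 0], [0.0, -2.6, 0, 0, 0], [0.2, -2.7, 0, 0, 0], [0.3, -2.6, 0, 0, 0], [0.4, -2.5, 0, 0, 0], [0.6, -2.6, 0, 0, 0], [0.7, -2.5, 0, 0, 0], [0.8, -2.5, 0, 0, 0]]
```

View pics/scene4.png

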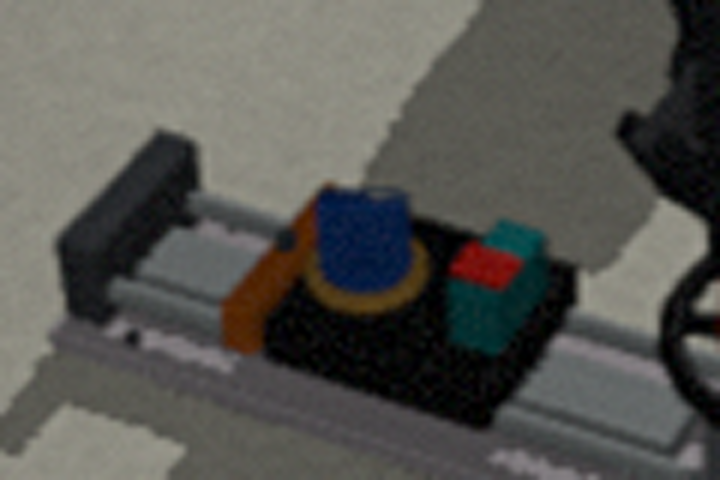

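Call:
{"method": "jog_arm", "body": {
  "motion": [
    [-2.6,0.0,0,0,0],
    [-2.7,-0.2,0,0,0],
    [-2.6,-0.3,0,0,0]
  ]
}}

```text
t: 9.75
position: [0.6069, 0.0507, 0.1602]
orientation: [-3.142, -0.006, 0.964]
force: [0.3, 5.7, 1.5]
opening: 0.0156
```

```bash
python3 st.py
```

```text
t 9.75 p [0.6069 0.0507 0.1602] ang from start 184.46 r 49.9
F [0.3 5.7 1.5] radial -3.3763847309725663 tang(cw) -4.5577592877095485 yaw 0.9639811001862439
```

Call:
{"method": "jog_arm", "body": {
  "motion": [
    [-2.5,-0.4,0,0,0],
    [-2.6,-0.6,0,0,0],
    [-2.5,-0.7,0,0,0]
  ]
}}

```text
t: 10.0
position: [0.6015, 0.045, 0.1602]
orientation: [3.141, -0.006, 0.964]
force: [3.0, 5.1, 0.7]
opening: 0.0158
```

```bash
python3 st.py
```

```text
t 10.0 p [0.6015 0.045  0.1602] ang from start 193.36 r 50.0
F [3.  5.1 0.7] radial -1.7941011102983344 tang(cw) -5.631108536955789 yaw 0.9637256609184102
```

Call:
{"method": "jog_arm", "body": {
  "motion": [
    [-2.5,-0.8,0,0,0],
    [-2.4,-1.0,0,0,0]
  ]
}}

```text
t: 10.17
position: [0.5975, 0.0417, 0.1603]
orientation: [3.14, -0.006, 0.964]
force: [2.4, 5.7, 2.3]
opening: 0.0159
```

```bash
python3 st.py
```

```text
t 10.1667 p [0.5975 0.0417 0.1603] ang from start 199.29 r 50.1
F [2.4 5.7 2.3] radial -3.2243625657749124 tang(cw) -5.232172021606249 yaw 0.963534592361303
```

Call:
{"method": "jog_arm", "body": {
  "motion": [
    [-2.4,-1.1,0,0,0],
    [-2.3,-1.2,0,0,0]
  ]
}}

```text
t: 10.33
position: [0.5932, 0.0388, 0.1603]
orientation: [3.139, -0.006, 0.963]
force: [3.5, 4.6, 0.3]
opening: 0.0157
```

```bash
python3 st.py
```

```text
t 10.3333 p [0.5932 0.0388 0.1603] ang from start 205.24 r 50.2
F [3.5 4.6 0.3] radial -2.276249167009025 tang(cw) -5.285451934225474 yaw 0.9632501383463266
```

Call:
{"method": "jog_arm", "body": {
  "motion": [
    [-2.3,-1.3,0,0,0],
    [-2.2,-1.4,0,0,0]
  ]
}}

```text
t: 10.5
position: [0.5886, 0.0364, 0.1603]
orientation: [3.139, -0.006, 0.963]
force: [4.5, 4.0, 0.5]
opening: 0.0155
```

```bash
python3 st.py
```

```text
t 10.5 p [0.5886 0.0364 0.1603] ang from start 211.18 r 50.3
F [4.5 4.  0.5] radial -1.850274126674272 tang(cw) -5.759308321755854 yaw 0.9630888790230321
```

Call:
{"method": "jog_arm", "body": {
  "motion": [
    [-2.1,-1.6,0,0,0],
    [-2.0,-1.7,0,0,0]
  ]
}}

```text
t: 10.67
position: [0.5838, 0.0345, 0.1603]
orientation: [3.138, -0.006, 0.963]
force: [4.7, 3.0, -0.3]
opening: 0.0156
```

```bash
python3 st.py
```

```text
t 10.6667 p [0.5838 0.0345 0.1603] ang from start 217.1 r 50.3
F [ 4.7  3.  -0.3] radial -1.4395229724387322 tang(cw) -5.426108794214525 yaw 0.962774177556035
```

Call:
{"method": "jog_arm", "body": {
  "motion": [
    [-1.9,-1.7,0,0,0],
    [-1.9,-1.9,0,0,0]
  ]
}}

```text
t: 10.83
position: [0.5788, 0.0331, 0.1602]
orientation: [3.138, -0.006, 0.962]
force: [4.9, 3.2, -0.7]
opening: 0.0158
```

```bash
python3 st.py
```

```text
t 10.8333 p [0.5788 0.0331 0.1602] ang from start 222.99 r 50.4
F [ 4.9  3.2 -0.7] radial -2.135245733459488 tang(cw) -5.445635250182438 yaw 0.9624763984950122
```

Call:
{"method": "jog_arm", "body": {
  "motion": [
    [-1.7,-2.0,0,0,0],
    [-1.6,-2.0,0,0,0]
  ]
}}

```text
t: 11.0
position: [0.5737, 0.0322, 0.1603]
orientation: [3.137, -0.006, 0.962]
force: [5.1, 2.8, -0.7]
opening: 0.0156
```

```bash
python3 st.py
```

```text
t 11.0 p [0.5737 0.0322 0.1603] ang from start 228.84 r 50.5
F [ 5.1  2.8 -0.7] radial -2.270654211693012 tang(cw) -5.326146052772486 yaw 0.9621211700801608
```

Call:
{"method": "jog_arm", "body": {
  "motion": [
    [-1.6,-2.1,0,0,0],
    [-1.4,-2.2,0,0,0]
  ]
}}

```text
t: 11.17
position: [0.5686, 0.0319, 0.1603]
orientation: [3.137, -0.005, 0.962]
force: [4.2, 1.1, -1.6]
opening: 0.0159
```

```bash
python3 st.py
```

```text
t 11.1667 p [0.5686 0.0319 0.1603] ang from start 234.7 r 50.5
F [ 4.2  1.1 -1.6] radial -1.126362270671771 tang(cw) -4.2296686061380475 yaw 0.9619792837343639
```

Call:
{"method": "jog_arm", "body": {
  "motion": [
    [-1.2,-2.3,0,0,0],
    [-1.2,-2.4,0,0,0]
  ]
}}

```text
t: 11.33
position: [0.5634, 0.0321, 0.1602]
orientation: [3.136, -0.005, 0.962]
force: [5.3, 0.7, -0.4]
opening: 0.0157
```

```bash
python3 st.py;  python3 - <<'E'
from h import *
from station import imaging
for n in("scene",):
    c=imaging.read_camera(n);np.savez(n+"5.npz",**c)
    u,v,w,h=(225,180,120,80)
    cv2.imwrite(f"pics/{n}5.png",cv2.resize(c["img"][v:v+h,u:u+w,::-1],None,fx=6,fy=6,interpolation=cv2.INTER_CUBIC))
E
```

```text
t 11.3333 p [0.5634 0.0321 0.1602] ang from start 240.53 r 50.6
F [ 5.3  0.7 -0.4] radial -1.186556217760749 tang(cw) -5.233483265165645 yaw 0.9615516646652351
```

View pics/scene5.png

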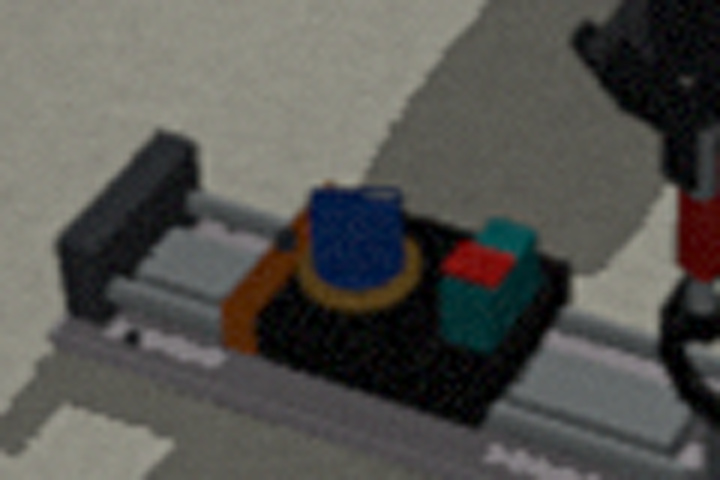

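Close to the collar; smaller checks now. Commanded angle is 605°.

Call:
{"method": "jog_arm", "body": {
  "motion": [
    [-1.1,-2.4,0,0,0],
    [-0.9,-2.4,0,0,0]
  ]
}}

```text
t: 11.55
position: [0.5582, 0.0328, 0.1602]
orientation: [3.137, -0.004, 0.961]
force: [5.3, -0.6, -0.2]
opening: 0.0156
```

```bash
python3 st.py
```

```text
t 11.55 p [0.5582 0.0328 0.1602] ang from start 246.5 r 50.6
F [ 5.3 -0.6 -0.2] radial -0.45942248003789343 tang(cw) -5.3485602837776485 yaw 0.9612075599783076
```

Call:
{"method": "jog_arm", "body": {
  "motion": [
    [-0.8,-2.5,0,0,0]
  ]
}}

```text
t: 11.63
position: [0.5557, 0.0333, 0.1602]
orientation: [3.136, -0.004, 0.961]
force: [5.8, 0.3, 0.4]
opening: 0.0154
```

```bash
python3 st.py
```

```text
t 11.6333 p [0.5557 0.0333 0.1602] ang from start 249.43 r 50.7
F [5.8 0.3 0.4] radial -1.7291470596881502 tang(cw) -5.55423358608097 yaw 0.9610126300487352
```

Call:
{"method": "jog_arm", "body": {
  "motion": [
    [-0.6,-2.6,0,0,0]
  ]
}}

```text
t: 11.72
position: [0.554, 0.0337, 0.1603]
orientation: [3.134, -0.005, 0.961]
force: [12.3, -1.6, -5.1]
opening: 0.0157
```

```bash
python3 st.py
```

```text
t 11.7167 p [0.554  0.0337 0.1603] ang from start 251.33 r 50.7
F [12.3 -1.6 -5.1] radial -1.8982891750781021 tang(cw) -12.275082018356008 yaw 0.9608472680363436
```

Call:
{"method": "jog_arm", "body": {
  "motion": [
    [-0.5,-2.5,0,0,0]
  ]
}}

```text
t: 11.8
position: [0.5539, 0.0339, 0.1604]
orientation: [3.13, -0.007, 0.96]
force: [18.3, -4.1, -8.4]
opening: 0.0154
```

```bash
python3 st.py
```

```text
t 11.8 p [0.5539 0.0339 0.1604] ang from start 251.57 r 50.6
F [18.3 -4.1 -8.4] radial -1.331359572798559 tang(cw) -18.694003568449524 yaw 0.9603813075122971
```

```bash
python3 - <<'E'
import numpy as np
from scipy.optimize import least_squares
P=np.array([[.5638,.1318],[.6179,.0799],[.5592,.0326],[.5214,.1001],[.5435,.1255],[.577,.131],[.5893,.1271],[.6002,.1201],[.6086,.1109],[.6145,.1001],[.6175,.0883],[.6178,.0787],[.6145,.064],[.6069,.0507],[.5975,.0417],[.5838,.0345],[.5737,.0322],[.5634,.0321],[.5557,.0333]])
r=least_squares(lambda q:np.hypot(*(P-q[:2]).T)-q[2],[.568,.082,.05]);print(r.x,np.abs(r.fun).max())
h=r.x[:2]
ang=lambda p:np.degrees(np.arctan2(p[1]-h[1],p[0]-h[0]))
s=ang([.5539,.0339]);print("stop",s, "target xy",h+.05*np.array([np.cos(np.radians(s+90)),np.sin(np.radians(s+90))]), (145-s)%360)
E
sed -i 's/\.5683,\.0824/.5678,.0821/' st.py; python3 st.py
python3 t.py 260 165 19
```

```text
[0.56789128 0.08189048 0.05000192] 9.46013748875929e-05
stop -106.25366115588079 target xy [0.61589287 0.06789596] 251.2536611558808
t 11.8 p [0.5539 0.0339 0.1604] ang from start 251.12 r 50.2
F [18.3 -4.1 -8.4] radial -1.1847177893983818 tang(cw) -18.703869425569913 yaw 0.9603813075122971
[[0.9, 4.2, 0, 0, 0], [1.3, 4.2, 0, 0, 0], [1.7, 4.0, 0, 0, 0], [2.0, 3.9, 0, 0, 0], [2.3, 3.7, 0, 0, 0], [2.7, 3.4, 0, 0, 0], [2.9, 3.3, 0, 0, 0], [3.3, 2.9, 0, 0, 0], [3.4, 2.7, 0, 0, 0], [3.7, 2.3, 0, 0, 0], [3.9, 2.0, 0, 0, 0], [4.0, 1.7, 0, 0, 0], [4.2, 1.3, 0, 0, 0], [4.2, 0.9, 0, 0, 0], [4.3, 0.6, 0, 0, 0], [4.4, 0.2, 0, 0, 0], [4.4, -0.2, 0, 0, 0], [4.3, -0.6, 0, 0, 0], [4.2, -0.9, 0, 0, 0]]
```

```bash
sed -i 's/\.5678,\.0821/.56789,.08189/' st.py; python3 st.py
```

```text
t 11.8 p [0.5539 0.0339 0.1604] ang from start 251.28 r 50.0
F [18.3 -4.1 -8.4] radial -1.2388314398843483 tang(cw) -18.700363215532473 yaw 0.9603813075122971
```

Call:
{"method": "jog_arm", "body": {
  "motion": [
    [0.9,4.2,0,0,0],
    [1.3,4.2,0,0,0],
    [1.7,4.0,0,0,0],
    [2.0,3.9,0,0,0],
    [2.3,3.7,0,0,0],
    [2.7,3.4,0,0,0],
    [2.9,3.3,0,0,0],
    [3.3,2.9,0,0,0],
    [3.4,2.7,0,0,0],
    [3.7,2.3,0,0,0]
  ]
}}

```text
t: 12.63
position: [0.5889, 0.0364, 0.1601]
orientation: [-3.138, 0.001, 0.962]
force: [-6.2, 1.5, 9.2]
opening: 0.0154
```

```bash
python3 st.py
```

```text
t 12.6333 p [0.5889 0.0364 0.1601] ang from start 210.19 r 50.1
F [-6.2  1.5  9.2] radial -3.9570348690720625 tang(cw) 4.986718512559422 yaw 0.9617172463393309
```

Call:
{"method": "jog_arm", "body": {
  "motion": [
    [3.9,2.0,0,0,0],
    [4.0,1.7,0,0,0],
    [4.2,1.3,0,0,0],
    [4.2,0.9,0,0,0],
    [4.3,0.6,0,0,0],
    [4.4,0.2,0,0,0],
    [4.4,-0.2,0,0,0]
  ]
}}

```text
t: 13.22
position: [0.6104, 0.0554, 0.1601]
orientation: [-3.138, 0.004, 0.961]
force: [-8.1, -1.1, 10.3]
opening: 0.0154
```

```bash
python3 st.py
```

```text
t 13.2167 p [0.6104 0.0554 0.1601] ang from start 176.91 r 50.1
F [-8.1 -1.1 10.3] radial -6.281165521810424 tang(cw) 5.263943422532374 yaw 0.9609054626345479
```

```bash
python3 t.py 175 160 5; python3 t.py 160 154 6
```

```text
[[2.6, -0.3, 0, 0, 0], [2.5, -0.4, 0, 0, 0], [2.6, -0.6, 0, 0, 0], [2.5, -0.7, 0, 0, 0], [2.5, -0.8, 0, 0, 0]]
[[0.8, -0.3, 0, 0, 0], [0.8, -0.3, 0, 0, 0], [0.8, -0.4, 0, 0, 0], [0.8, -0.3, 0, 0, 0], [0.8, -0.4, 0, 0, 0], [0.8, -0.4, 0, 0, 0]]
```

Call:
{"method": "jog_arm", "body": {
  "motion": [
    [2.6,-0.3,0,0,0],
    [2.5,-0.4,0,0,0],
    [2.6,-0.6,0,0,0],
    [2.5,-0.7,0,0,0],
    [2.5,-0.8,0,0,0],
    [0,0,0,0,0]
  ]
}}

```text
t: 13.72
position: [0.6156, 0.0668, 0.1601]
orientation: [-3.139, 0.004, 0.961]
force: [-7.8, -1.8, 10.1]
opening: 0.0153
```

```bash
python3 st.py
```

```text
t 13.7167 p [0.6156 0.0668 0.1601] ang from start 162.5 r 50.0
F [-7.8 -1.8 10.1] radial -6.921073071303261 tang(cw) 4.102138941156259 yaw 0.9609027104302961
```

Call:
{"method": "jog_arm", "body": {
  "motion": [
    [0.8,-0.3,0,0,0],
    [0.7,-0.3,0,0,0],
    [0,0,0,0,0]
  ]
}}

```text
t: 13.97
position: [0.6159, 0.0676, 0.1601]
orientation: [-3.139, 0.005, 0.96]
force: [-7.5, -2.4, 9.1]
opening: 0.0156
```

```bash
python3 st.py
```

```text
t 13.9667 p [0.6159 0.0676 0.1601] ang from start 161.54 r 50.0
F [-7.5 -2.4  9.1] radial -6.505285051423622 tang(cw) 4.472319742697442 yaw 0.9600779568454234
```

Call:
{"method": "jog_arm", "body": {
  "motion": [
    [0.6,-0.3,0,0,0],
    [0,0,0,0,0]
  ]
}}

```text
t: 14.13
position: [0.616, 0.0681, 0.1601]
orientation: [-3.139, 0.005, 0.96]
force: [-7.5, -2.9, 9.1]
opening: 0.0155
```

```bash
python3 st.py
```

```text
t 14.1333 p [0.616  0.0681 0.1601] ang from start 160.96 r 50.0
F [-7.5 -2.9  9.1] radial -6.391063975391461 tang(cw) 4.8643121854738185 yaw 0.9600303458292638
```

Call:
{"method": "jog_arm", "body": {
  "motion": [
    [0,0,0,0,1],
    [0,0,0,0,1],
    [0,0,0,0,1],
    [0,0,0,0,1],
    [0,0,0,0,1],
    [0,0,-20,0,1],
    [0,0,-25,0,1],
    [0,0,-25,0,1],
    [0,0,-20,0,1],
    [0,0,0,0,1]
  ]
}}

```text
t: 14.97
position: [0.6205, 0.0703, 0.254]
orientation: [3.135, -0.006, 0.961]
force: [1.3, 0.4, 1.2]
opening: 0.0855
```

```bash
python3 - <<'E'
from h import *
from station import status,imaging
s=status.observe();print(s["position"],s["orientation"],s["force"],s["opening"])
c=imaging.read_camera("wrist");np.savez("wrist3.npz",**c);cv2.imwrite("pics/wrist3.png",c["img"][:,:,::-1])
c=imaging.read_camera("scene");np.savez("scene6.npz",**c)
u,v,w,h=(225,180,175,110)
cv2.imwrite(f"pics/scene6.png",cv2.resize(c["img"][v:v+h,u:u+w,::-1],None,fx=4.5,fy=4.5,interpolation=cv2.INTER_CUBIC))
E
```

```text
[0.62046382 0.07034997 0.25396228] [ 3.13541514 -0.00567683  0.96096201] [1.25757011 0.39866368 1.15051502] 0.08552513956561716
```

View pics/wrist3.png

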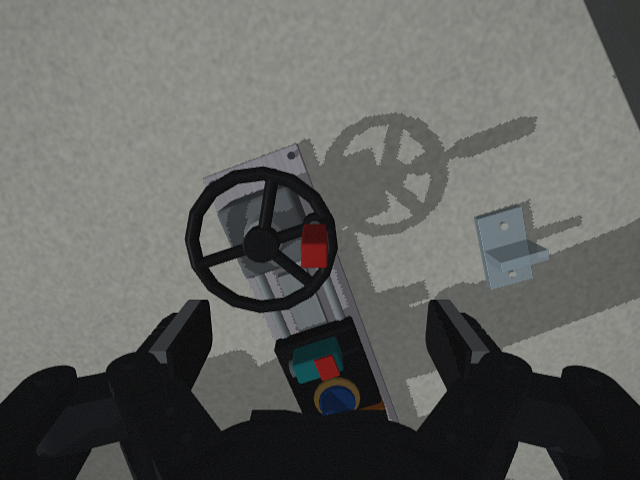

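View pics/scene6.png

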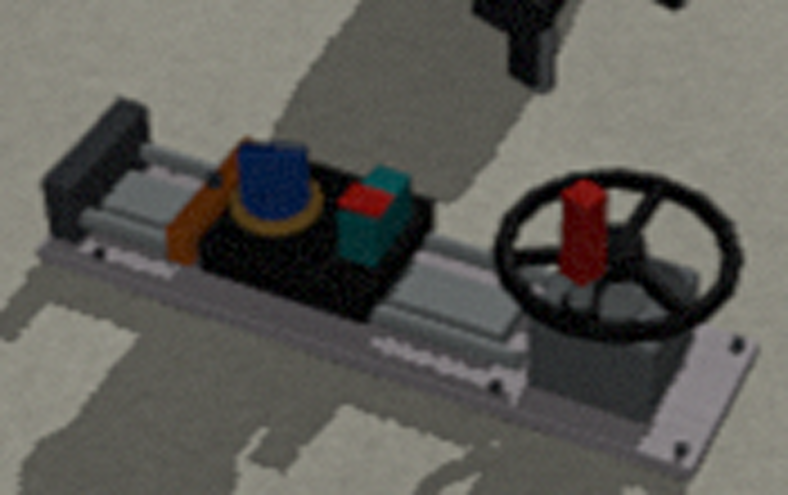

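```bash
python3 - <<'E'
from h import *
c=load("wrist3.npz")
cv2.imwrite("pics/z5.png",cv2.resize(c["img"][300:425,260:400,::-1],None,fx=5,fy=5,interpolation=cv2.INTER_CUBIC))
c2=load("scene6.npz");cv2.imwrite("pics/z6.png",cv2.resize(c2["img"][200:245,260:330,::-1],None,fx=9,fy=9,interpolation=cv2.INTER_CUBIC))
print(onz(c,337,398,.066))
E
```

```text
[ 0.51698379 -0.11805396  0.066     ]
```

View pics/z5.png

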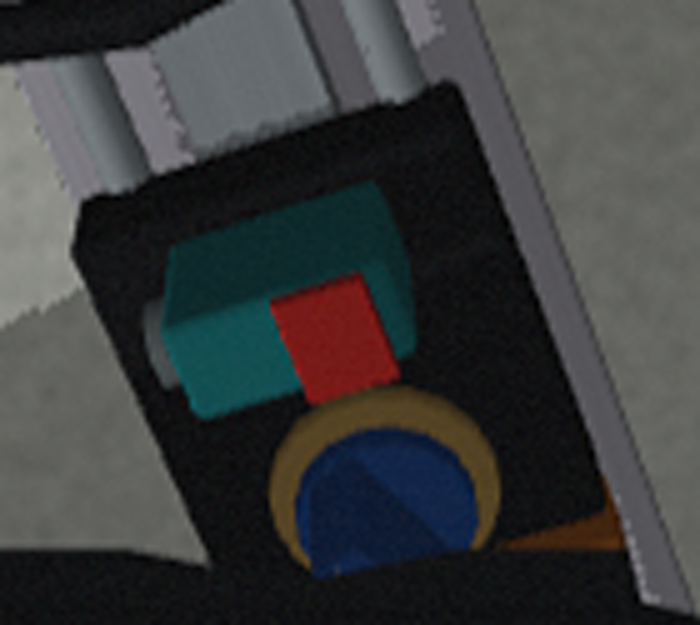

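View pics/z6.png

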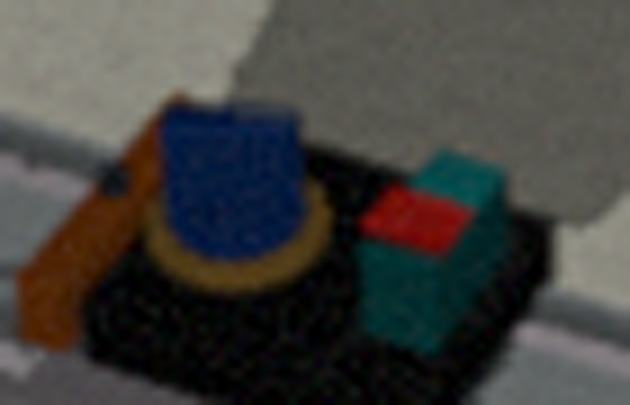

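Call:
{"method": "jog_arm", "body": {
  "motion": [
    [-36,3.4,0,0,1],
    [-36,3.4,0,0,1],
    [-36,3.4,0,0,1],
    [-36,3.4,0,0,1],
    [-36,3.4,0,0,1],
    [-37,3.3,0,0,1],
    [0,0,0,0,1],
    [0,0,0,0,1]
  ]
}}

```text
t: 15.73
position: [0.5086, -0.1221, 0.2473]
orientation: [-3.14, 0.001, 0.955]
force: [0.7, 0.4, 0.9]
opening: 0.0854
```

```bash
python3 - <<'E'
from h import *
from station import status,imaging
s=status.observe();print(s["t"],s["position"],s["orientation"],s["force"],s["joint_positions"])
c=imaging.read_camera("wrist");np.savez("wrist4.npz",**c);cv2.imwrite("pics/wrist4.png",c["img"][:,:,::-1])
cv2.imwrite("pics/z7.png",cv2.resize(c["img"][170:330,210:410,::-1],None,fx=4,fy=3.75,interpolation=cv2.INTER_CUBIC))
p=s["position"];print(proj(c,[p[0],p[1],.096]),proj(c,[p[0],p[1],.066]))
E
```

```text
15.7333 [ 0.50861641 -0.12210494  0.24732748] [-3.13988127e+00  1.14590137e-03  9.55454674e-01] [0.71630655 0.38945079 0.85913911] [ 1.60452803e-01  4.08923322e-02  2.48970554e-02  1.72202460e+00
 -7.02222951e-04  1.38072171e+00 -4.29879171e-01]
[317.2025764  217.97559313] [317.35762329 210.57088327]
```

View pics/wrist4.png

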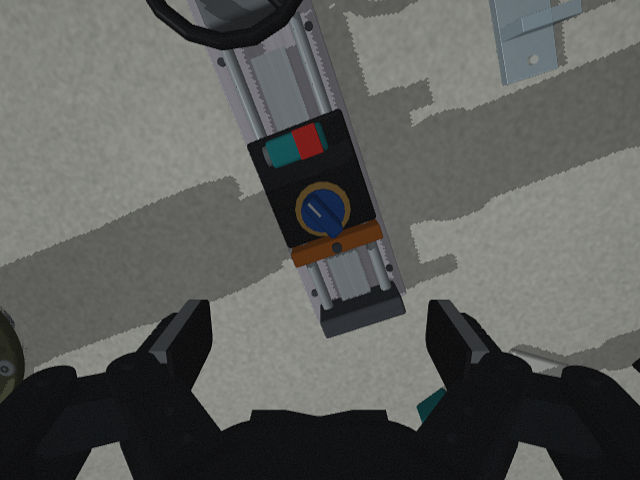

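View pics/z7.png

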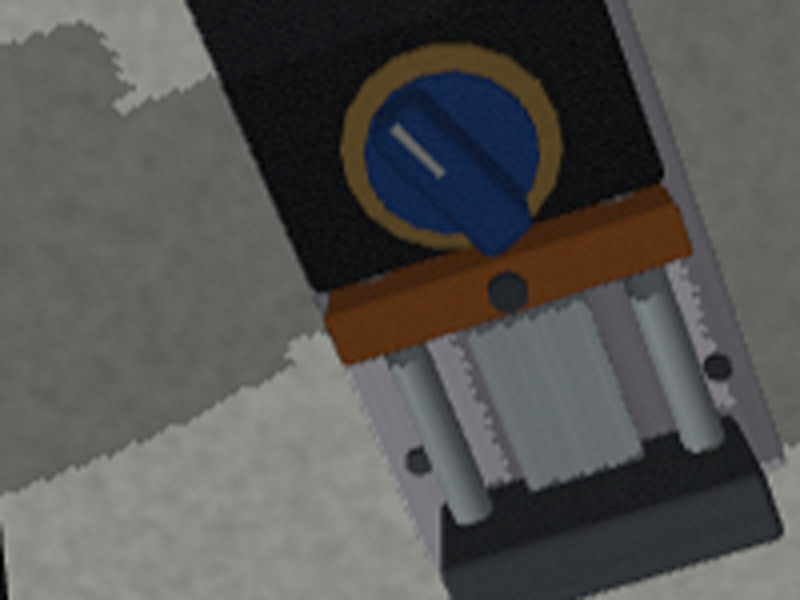

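```bash
python3 - <<'E'
from h import *
c=load("wrist4.npz");f=lambda x,y:(210+x/4,170+y/3.75)
w1=onz(c,*f(395,127),.096);w2=onz(c,*f(440,177),.096);d=w2-w1;print("line",w1,w2,np.linalg.norm(d),np.degrees(np.arctan2(d[1],d[0])))
e1=onz(c,*f(420,92),.096);e2=onz(c,*f(530,205),.096);d=e2-e1;print("edge",np.linalg.norm(d),np.degrees(np.arctan2(d[1],d[0])))
print("ends mid",onz(c,*f(447,168),.096))
print("gold",onz(c,*f(452,146),.058),"blue",onz(c,*f(453,152),.066))
for p,q in(((342,150),(563,150)),((452,43),(452,250))):print(np.linalg.norm(onz(c,*f(*p),.056)-onz(c,*f(*q),.056)))
# slide axis line through hub
h=np.array([.56789,.08189]);
for z,p in((.056,(452,146)),(.066,(453,152))):
    g=onz(c,*f(*p),z)[:2]-h;print(np.linalg.norm(g),np.degrees(np.arctan2(g[0],g[1]))%180)
E
python3 - <<'E'
import cv2,numpy as np
c=dict(np.load("wrist4.npz"));im=c["img"][185:245,285:360,::-1]
im=np.clip(im.astype(float)*2,0,255).astype(np.uint8)
cv2.imwrite("pics/z8.png",cv2.resize(im,None,fx=10,fy=10,interpolation=cv2.INTER_CUBIC))
E
```

```text
line [ 0.50987005 -0.10793775  0.096     ] [ 0.51097049 -0.12293383  0.096     ] 0.01503639738160307 -85.80305890667995
edge 0.035290842801950294 -83.19939982515055
ends mid [ 0.51340923 -0.1220776   0.096     ]
gold [ 0.51292704 -0.12531145  0.058     ] blue [ 0.51314488 -0.12526444  0.066     ]
0.05329309629081706
0.054243858226242045
0.2147714962416524 14.890167555418827
0.21426616521406303 14.803247406176041
```

View pics/z8.png

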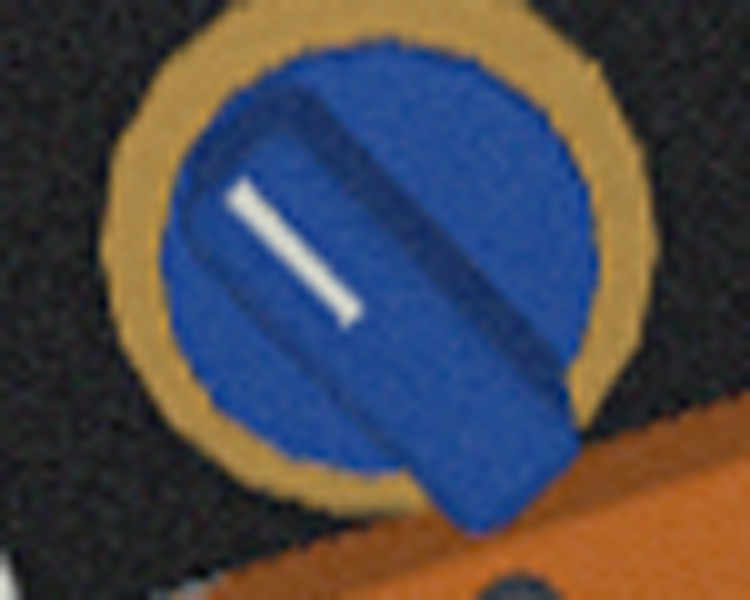

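```bash
python3 - <<'E'
from h import *
c=load("wrist4.npz");f=lambda x,y:(285+x/10,185+y/10)
P=[onz(c,*f(*p),.096) for p in((285,135),(580,440),(480,535),(190,220))]
for i in range(4):
    d=P[(i+1)%4]-P[i];print(np.linalg.norm(d),np.degrees(np.arctan2(d[1],d[0])))
m=np.mean(P,0);print("centre",m)
d=m[:2]-[.50861641,-.12210494];y=.9555
print("tool dx,dy",d@[np.cos(y),np.sin(y)],d@[np.sin(y),-np.cos(y)])
print("slide tilt",np.degrees(np.arctan2(.56789-m[0],.08189-m[1])))
E
```

```text
0.03686481079820744 -81.65775671578255
0.012124872213721705 -170.21272953203584
0.03749659216217507 96.50146534155593
0.010920853270044106 6.733108281766998
centre [ 0.51281156 -0.12559227  0.096     ]
tool dx,dy -0.0004263206950505545 0.005438656320063783
slide tilt 14.866902277272235
```

Call:
{"method": "jog_arm", "body": {
  "motion": [
    [-0.4,5.4,0,0,1],
    [0,0,0,-0.123,1],
    [0,0,0,-0.123,1],
    [0,0,0,-0.123,1],
    [0,0,0,-0.123,1],
    [0,0,0,-0.123,1],
    [0,0,0,-0.123,1],
    [0,0,40,0,1],
    [0,0,30,0,1],
    [0,0,0,0,1]
  ],
  "squeeze": 40
}}

```text
t: 16.62
position: [0.5111, -0.1206, 0.1719]
orientation: [-3.13, -0.004, 1.702]
force: [-0.4, -0.5, -1.0]
opening: 0.0854
```

```bash
python3 - <<'E'
from h import *
from station import status,imaging
s=status.observe();print(s["t"],s["position"],s["orientation"],s["force"],s["joint_positions"])
c=imaging.read_camera("wrist");np.savez("wrist5.npz",**c);cv2.imwrite("pics/wrist5.png",c["img"][:,:,::-1])
p=s["position"];print(proj(c,[p[0],p[1],.096]),proj(c,[p[0],p[1],.066]))
E
```

```text
16.6167 [ 0.51112328 -0.12062347  0.17186755] [-3.13044192 -0.00392883  1.70186435] [-0.41301013 -0.48797742 -1.0251455 ] [ 1.77330532e-01  9.69766090e-02  4.32165007e-03  1.81490690e+00
 -7.67495321e-04  1.24152872e+00  3.12976744e-01]
[317.91802152 243.42468777] [318.40242682 231.49240562]
```

View pics/wrist5.png

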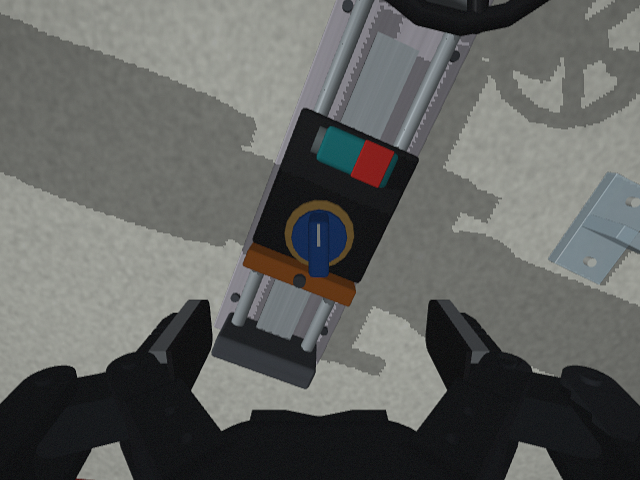

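Call:
{"method": "jog_arm", "body": {
  "motion": [
    [0,0,0,0,1],
    [0,0,0,0,1]
  ]
}}

```text
t: 16.83
position: [0.5163, -0.1228, 0.1807]
orientation: [3.139, 0.001, 1.7]
force: [0.6, -0.2, 0.2]
opening: 0.0855
```

```bash
python3 - <<'E'
from h import *
from station import status,imaging
s=status.observe();print(s["t"],s["position"],s["orientation"],s["force"])
c=imaging.read_camera("wrist");np.savez("wrist6.npz",**c)
im=c["img"][190:290,270:370,::-1];cv2.imwrite("pics/z9.png",cv2.resize(np.clip(im*1.8,0,255).astype(np.uint8),None,fx=6,fy=6,interpolation=cv2.INTER_CUBIC))
p=s["position"];print((proj(c,[p[0],p[1],.096])-[270,190])*6)
E
```

```text
16.8333 [ 0.51631042 -0.12276135  0.18065566] [3.13856375e+00 9.36356799e-04 1.69988285e+00] [ 0.59661088 -0.22546858  0.22855405]
[277.84021792 294.49092581]
```

View pics/z9.png

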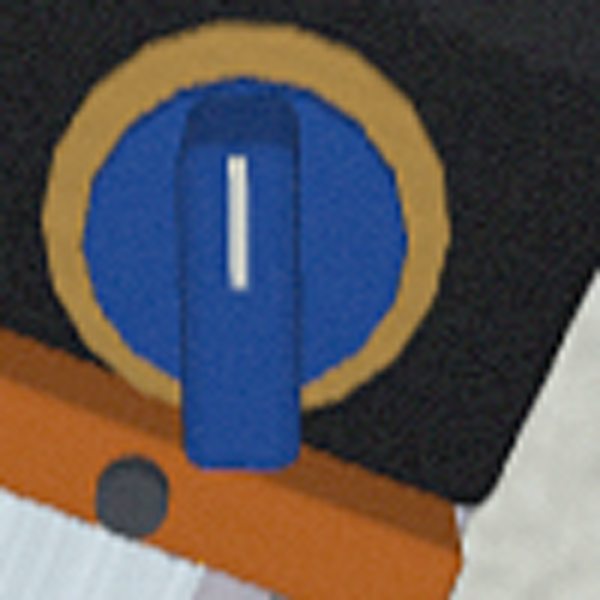

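Call:
{"method": "jog_arm", "body": {
  "motion": [
    [0,0,0,0,1],
    [0,0,0,0,1],
    [0,0,0,0,1]
  ]
}}

```text
t: 17.13
position: [0.5151, -0.1232, 0.1796]
orientation: [3.14, 0.001, 1.699]
force: [-0.3, 0.3, 0.2]
opening: 0.0852
```

```bash
python3 - <<'E'
from h import *
from station import status,imaging
c=load("wrist6.npz");print("bar top",onz(c,270+240/6,190+306/6,.096))
s=status.observe();p=s["position"];print(p,s["orientation"]);c=imaging.read_camera("wrist")
im=c["img"][190:290,270:370,::-1];cv2.imwrite("pics/z10.png",cv2.resize(np.clip(im*1.8,0,255).astype(np.uint8),None,fx=6,fy=6,interpolation=cv2.INTER_CUBIC))
np.savez("wrist7.npz",**c);print((proj(c,[p[0],p[1],.096])-[270,190])*6)
E
```

```text
bar top [ 0.51220779 -0.12466662  0.096     ]
[ 0.51512152 -0.12319245  0.17961479] [3.13991726e+00 5.44026338e-04 1.69870012e+00]
[279.01321808 297.43325704]
```

View pics/z10.png

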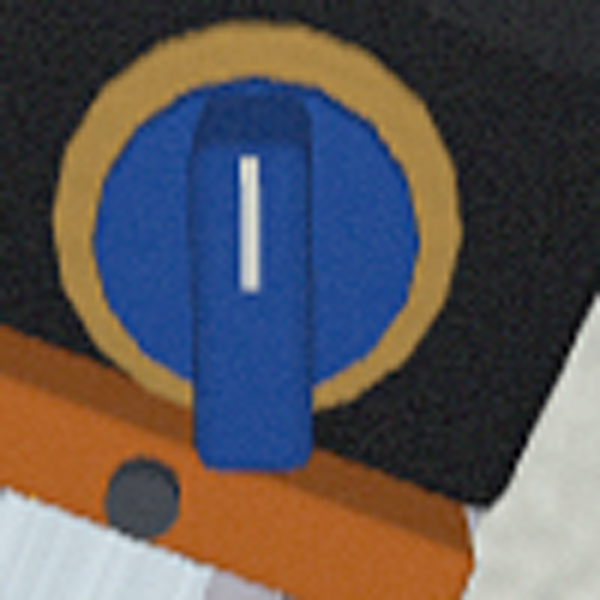

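Call:
{"method": "jog_arm", "body": {
  "motion": [
    [-1.5,-3,10,0,1],
    [0,0,15,0,1],
    [0,0,15,0,1],
    [0,0,15,0,1],
    [0,0,5,0,1],
    [0,0,0,0,1],
    [0,0,0,0,1]
  ]
}}

```text
t: 17.77
position: [0.5117, -0.125, 0.1186]
orientation: [-3.141, -0.0, 1.699]
force: [0.3, -0.6, 0.1]
opening: 0.0854
```

```bash
python3 - <<'E'
from h import *
from station import status,imaging
s=status.observe();p=s["position"];print(p,s["orientation"],s["force"]);c=imaging.read_camera("wrist")
cv2.imwrite("pics/wrist8.png",c["img"][:,:,::-1])
np.savez("wrist8.npz",**c);print((proj(c,[p[0],p[1],.096])))
E
```

```text
[ 0.51166593 -0.12499364  0.11856817] [-3.14127957e+00 -6.58797690e-05  1.69876024e+00] [ 0.33336595 -0.58739892  0.06259454]
[316.20843763 273.2802319 ]
```

View pics/wrist8.png

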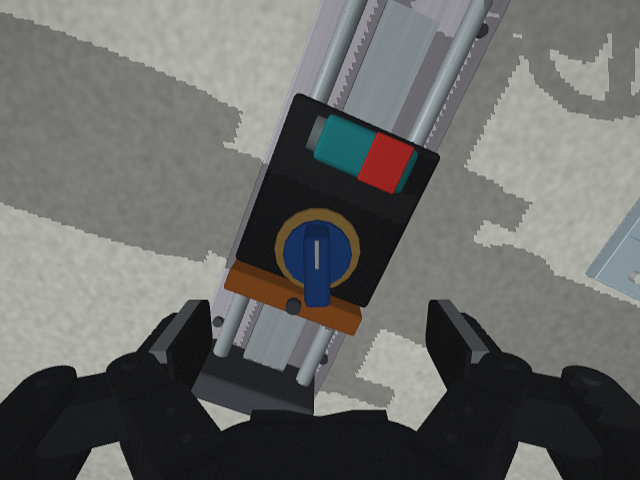

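Call:
{"method": "jog_arm", "body": {
  "motion": [
    [0,0,10,0,1],
    [0,0,10,0,1],
    [0,0,7,0,1],
    [0,0,0,0,1],
    [0,0,0,0,0.3],
    [0,0,0,0,0.1],
    [0,0,0,0,0],
    [0,0,0,0,0],
    [0,0,0,0,0],
    [0,0,0,0,0]
  ]
}}

```text
t: 18.65
position: [0.512, -0.125, 0.0919]
orientation: [3.141, 0.0, 1.699]
force: [0.5, -0.6, -0.5]
opening: 0.0126
```

```bash
cat > sk.py <<'E'
from station import status
import numpy as np
s=status.observe();print("t",round(s["t"],2),np.round(s["position"],4),"yaw",round(s["orientation"][2],4),np.round(s["orientation"][:2],3),"F",np.round(s["force"],1),"T",np.round(s["ft_torque"],3),"op",round(s["opening"],4),"q7",round(s["joint_positions"][6],3))
E
python3 sk.py
```

```text
t 18.65 [ 0.512  -0.125   0.0919] yaw 1.6988 [3.141 0.   ] F [ 0.5 -0.6 -0.5] T [ 0.024 -0.005 -0.034] op 0.0126 q7 0.318
```

Call:
{"method": "jog_arm", "body": {
  "motion": [
    [0,0,0,0.08,0],
    [0,0,0,0.08,0],
    [0,0,0,0.08,0],
    [0,0,0,0.08,0],
    [0,0,0,0.08,0]
  ]
}}

```text
t: 19.07
position: [0.5119, -0.125, 0.0918]
orientation: [3.141, -0.0, 1.295]
force: [-0.1, 0.5, -0.1]
opening: 0.0001
```

```bash
python3 sk.py
```

```text
t 19.07 [ 0.5119 -0.125   0.0918] yaw 1.2948 [ 3.141 -0.   ] F [-0.1  0.5 -0.1] T [-0.041 -0.057  0.032] op 0.0001 q7 -0.081
```

Call:
{"method": "jog_arm", "body": {
  "motion": [
    [0,0,0,0.08,0],
    [0,0,0,0.08,0],
    [0,0,0,0.08,0],
    [0,0,0,0.08,0],
    [0,0,0,0.08,0]
  ]
}}

```text
t: 19.48
position: [0.5119, -0.125, 0.0918]
orientation: [3.141, -0.0, 0.895]
force: [1.0, -0.4, 0.4]
opening: 0.0001
```

```bash
python3 sk.py
```

```text
t 19.48 [ 0.5119 -0.125   0.0918] yaw 0.8948 [ 3.141 -0.   ] F [ 1.  -0.4  0.4] T [0.03  0.022 0.013] op 0.0001 q7 -0.476
```

Call:
{"method": "jog_arm", "body": {
  "motion": [
    [0,0,0,0.04,0],
    [0,0,0,0.04,0],
    [0,0,0,0.04,0]
  ]
}}

```text
t: 19.73
position: [0.5119, -0.125, 0.0918]
orientation: [3.141, -0.0, 0.777]
force: [-0.6, 0.4, 0.9]
opening: -0.0003
```

```bash
python3 sk.py
```

```text
t 19.73 [ 0.5119 -0.125   0.0918] yaw 0.7769 [ 3.141 -0.   ] F [-0.6  0.4  0.9] T [-0.023 -0.027  0.021] op -0.0003 q7 -0.592
```

Call:
{"method": "jog_arm", "body": {
  "motion": [
    [0,0,0,0.02,0],
    [0,0,0,0.02,0]
  ]
}}

```text
t: 19.9
position: [0.5119, -0.1249, 0.0917]
orientation: [3.141, -0.0, 0.738]
force: [-0.9, -0.8, 0.2]
opening: -0.0004
```

```bash
python3 sk.py
```

```text
t 19.9 [ 0.5119 -0.1249  0.0917] yaw 0.7379 [ 3.141 -0.   ] F [-0.9 -0.8  0.2] T [ 0.006  0.028 -0.027] op -0.0004 q7 -0.63
```

```bash
python3 - <<'E'
from h import *
from station import status,imaging
for n in("wrist","scene","side"):
    c=imaging.read_camera(n);np.savez(n+"9.npz",**c)
    if n=="wrist": cv2.imwrite("pics/wrist9.png",c["img"][:,:,::-1]);continue
    u,v,w,h=(225,140,140,120) if n=="scene" else (250,195,130,155)
    cv2.imwrite(f"pics/{n}9.png",cv2.resize(c["img"][v:v+h,u:u+w,::-1],None,fx=3.8,fy=3.8,interpolation=cv2.INTER_CUBIC))
E
```

```text
(no output)
```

View pics/wrist9.png

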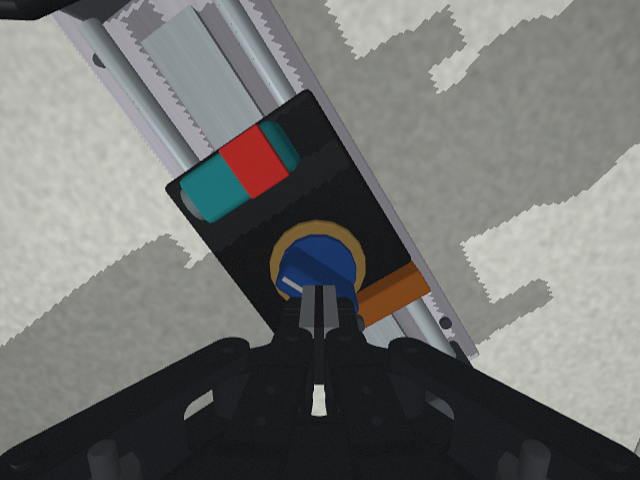

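View pics/scene9.png

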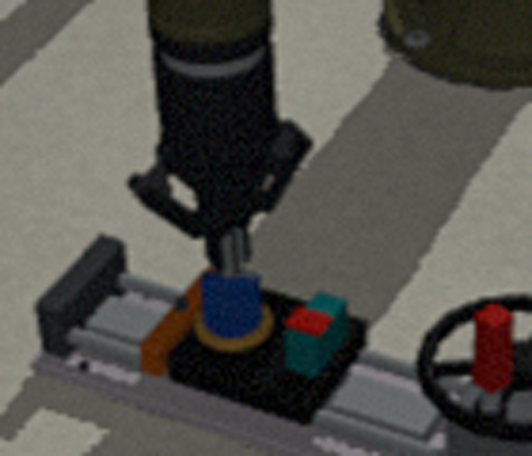

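View pics/side9.png

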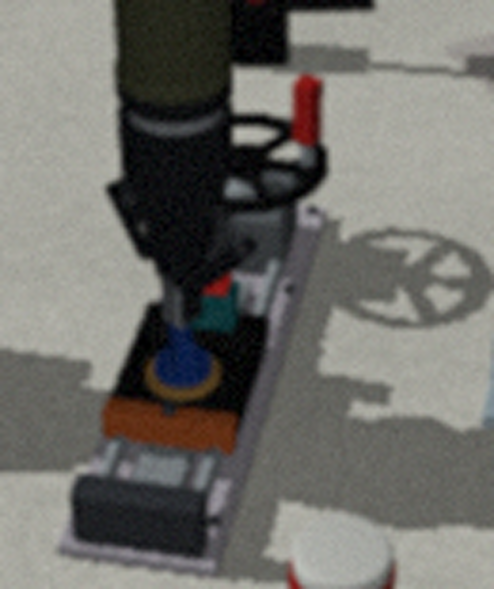

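```bash
python3 - <<'E'
from h import *
s=load("scene9.npz");d=load("side9.npz")
for z in(.07,.08,.09,.096,.1,.11):print(z,"scene",((proj(s,[.512,-.125,z])-[225,140])*3.8).round(0),"side",((proj(d,[.512,-.125,z])-[250,195])*3.8).round(0))
cv2.imwrite("pics/z11.png",cv2.resize(np.clip(s["img"][195:240,265:320,::-1]*1.8,0,255).astype(np.uint8),None,fx=10,fy=10,interpolation=cv2.INTER_CUBIC))
cv2.imwrite("pics/z12.png",cv2.resize(np.clip(d["img"][260:310,275:320,::-1]*1.8,0,255).astype(np.uint8),None,fx=10,fy=10,interpolation=cv2.INTER_CUBIC))
E
```

```text
0.07 scene [234. 305.] side [182. 356.]
0.08 scene [233. 293.] side [182. 345.]
0.09 scene [232. 282.] side [181. 334.]
0.096 scene [231. 275.] side [181. 328.]
0.1 scene [231. 271.] side [181. 323.]
0.11 scene [230. 259.] side [180. 312.]
```

View pics/z11.png

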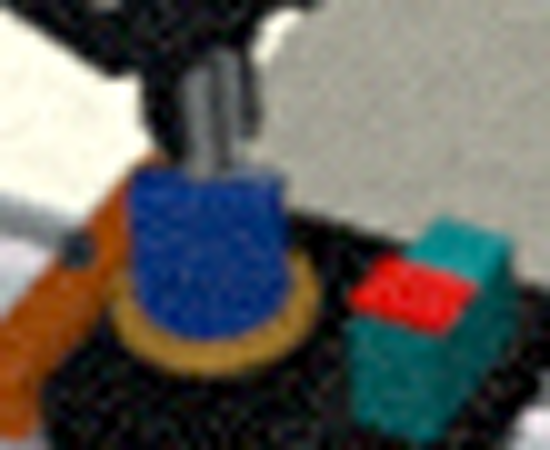

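View pics/z12.png

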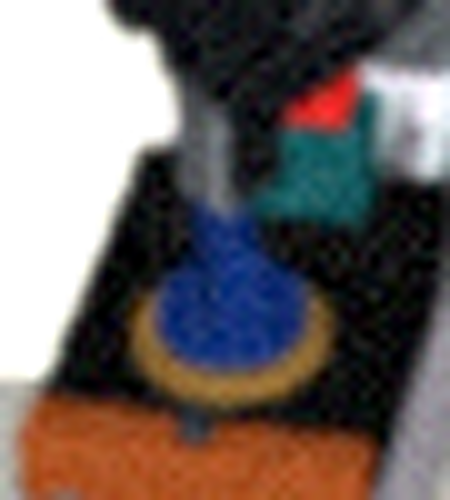

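```bash
python3 - <<'E'
from h import *
c=load("wrist9.npz")
for z in(.073,.08,.0918,.096,.1,.11):print(z,proj(c,[.5119,-.1249,z]).round(1))
print(c["position"])
w=load("wrist2.npz")
for z in(.141,.15,.16,.17,.18):print(z,proj(w,[.5271,.1108,z]).round(1))
cv2.imwrite("pics/z13.png",cv2.resize(np.clip(c["img"][200:360,240:400,::-1]*1.8,0,255).astype(np.uint8),None,fx=4,fy=4,interpolation=cv2.INTER_CUBIC))
E
```

```text
0.073 [316.1 278.6]
0.08 [316.  284.1]
0.0918 [315.8 294.5]
0.096 [315.8 298.5]
0.1 [315.7 302.5]
0.11 [315.5 313.5]
[ 0.56638894 -0.07700892  0.24588743]
0.141 [316.3 277.9]
0.15 [316.2 285.1]
0.16 [316.  293.9]
0.17 [315.7 303.7]
0.18 [315.5 314.8]
```

View pics/z13.png

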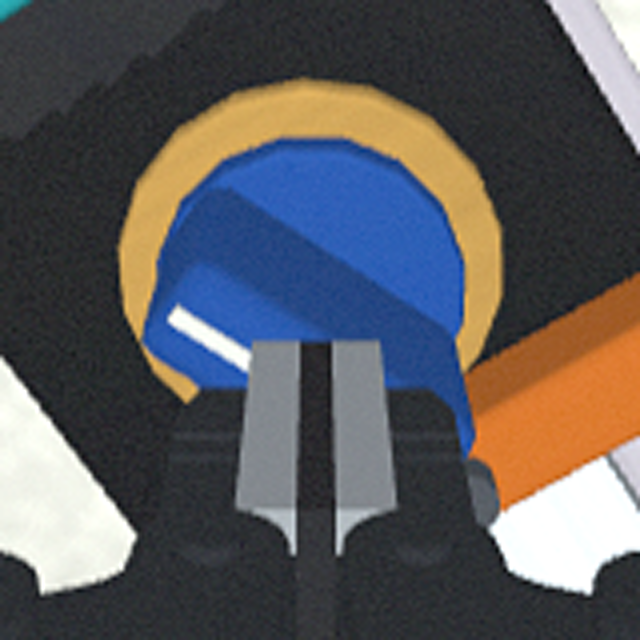

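Call:
{"method": "jog_arm", "body": {
  "motion": [
    [0,0,1,0,0],
    [0,0,1,0,0],
    [0,0,0,0,0]
  ]
}}

```text
t: 20.3
position: [0.5116, -0.1249, 0.0894]
orientation: [-3.141, 0.0, 0.739]
force: [0.6, 0.3, 0.9]
opening: -0.0001
```

Call:
{"method": "jog_arm", "body": {
  "motion": [
    [0,0,1,0,0],
    [0,0,1,0,0],
    [0,0,0,0,0]
  ]
}}

```text
t: 20.55
position: [0.5116, -0.1249, 0.0874]
orientation: [-3.141, 0.0, 0.739]
force: [-0.3, 0.7, -0.2]
opening: 0.0001
```

Call:
{"method": "jog_arm", "body": {
  "motion": [
    [0,0,1,0,0],
    [0,0,1,0,0],
    [0,0,0,0,0]
  ]
}}

```text
t: 20.8
position: [0.5117, -0.1249, 0.0854]
orientation: [-3.141, 0.0, 0.739]
force: [-0.4, 0.7, -1.1]
opening: -0.0004
```

```bash
python3 sk.py
```

```text
t 20.8 [ 0.5117 -0.1249  0.0854] yaw 0.7388 [-3.141  0.   ] F [-0.4  0.7 -1.1] T [-0.021 -0.027 -0.021] op -0.0004 q7 -0.629
```

Call:
{"method": "jog_arm", "body": {
  "motion": [
    [0,0,1,0,0],
    [0,0,1,0,0],
    [0,0,0,0,0]
  ]
}}

```text
t: 21.05
position: [0.512, -0.1249, 0.0844]
orientation: [3.141, -0.0, 0.739]
force: [-1.5, 0.4, 4.2]
opening: -0.0001
```

Call:
{"method": "jog_arm", "body": {
  "motion": [
    [0,0,1,0,0],
    [0,0,1,0,0],
    [0,0,0,0,0]
  ]
}}

```text
t: 21.3
position: [0.5122, -0.125, 0.0842]
orientation: [3.141, -0.001, 0.739]
force: [-5.7, 0.8, 16.1]
opening: 0.0003
```

```bash
python3 - <<'E'
from h import *
from station import status,imaging
for n in("wrist","side"):
    c=imaging.read_camera(n);np.savez(n+"10.npz",**c)
    if n=="wrist": cv2.imwrite("pics/wrist10.png",cv2.resize(np.clip(c["img"][200:360,240:400,::-1]*1.8,0,255).astype(np.uint8),None,fx=4,fy=4,interpolation=cv2.INTER_CUBIC));continue
    cv2.imwrite("pics/side10.png",cv2.resize(np.clip(c["img"][260:310,275:320,::-1]*1.8,0,255).astype(np.uint8),None,fx=10,fy=10,interpolation=cv2.INTER_CUBIC))
E
python3 sk.py
```

```text
t 21.4 [ 0.5122 -0.125   0.0842] yaw 0.7387 [ 3.141e+00 -1.000e-03] F [-6.6  1.8 15.5] T [ 0.286  1.261 -0.009] op 0.0001 q7 -0.629
```

View pics/wrist10.png

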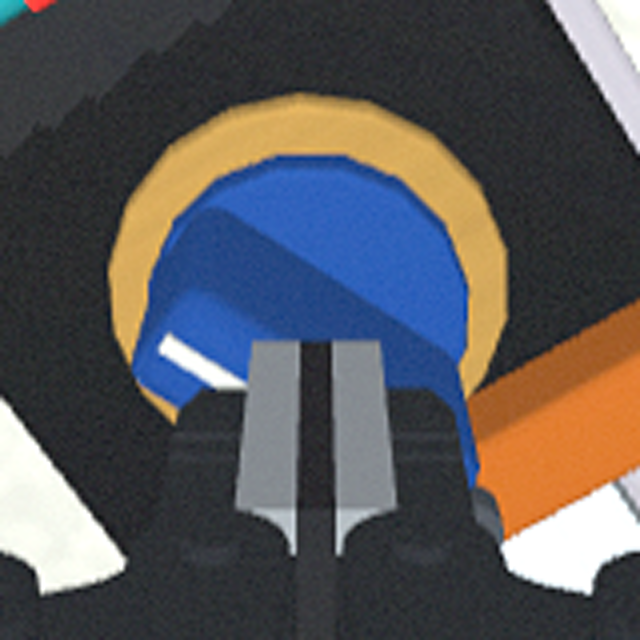

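View pics/side10.png

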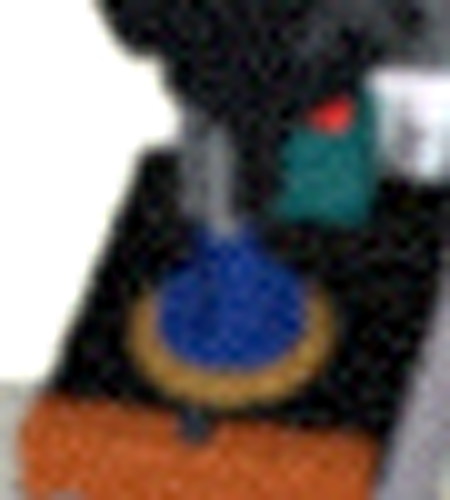

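```bash
python3 - <<'E'
from h import *
y=.7387;tx=np.array([np.cos(y),np.sin(y)]);ty=np.array([np.sin(y),-np.cos(y)])
c=load("wrist10.npz");im=c["img"]
hsv=cv2.cvtColor(im,cv2.COLOR_RGB2HSV)
m=cv2.inRange(hsv,(12,80,30),(25,255,255));m[:200]=0;m[340:]=0
n,l,st,ce=cv2.connectedComponentsWithStats(m);print(st[1:][st[1:,4]>50],ce[1:][st[1:,4]>50])
for dz in(.0,.03):
    c["position"]=load("wrist10.npz")["position"]+[0,0,dz]
    for zg in(.058,):
        A=onz(c,240+110/4,200+285/4,zg);B=onz(c,240+507/4,200+285/4,zg);T=onz(c,240+308/4,200+95/4,zg)
        print(dz,"gold dia",np.linalg.norm(A-B))
        K=(A+B)[:2]/2; K2=T[:2]-tx*np.linalg.norm(A-B)/2;print(K,K2)
    N=onz(c,240+316/4,200+340/4,.096)[:2]-tx*.011
    print("knob",K2,"tip",N,"knob rel tip in tool x,y",(K2-N)@tx,(K2-N)@ty)
E
```

```text
[[ 267  223  167  112 4767]] [[359.92552968 277.26221943]]
0.0 gold dia 0.05252257798266474
[ 0.51336685 -0.12468587] [ 0.51308732 -0.12490962]
knob [ 0.51308732 -0.12490962] tip [ 0.51236861 -0.1268357 ] knob rel tip in tool x,y 0.00182825721290148 -0.000940115751878643
0.03 gold dia 0.06125633060813939
[ 0.50451623 -0.13259908] [ 0.50419022 -0.13286003]
knob [ 0.50419022 -0.13286003] tip [ 0.50265931 -0.13575302] knob rel tip in tool x,y 0.0030797999063880027 -0.0011081198035033774
```

```bash
python3 - <<'E'
from h import *
d=load("side10.npz");s=load("scene9.npz")
b=np.array([np.cos(np.radians(97)),np.sin(np.radians(97))])
k=np.array([.5128,-.125])
for e in(-.02,0,.02):
  for z in(.066,.08,.096):
    P=[*(k+b*e),z];print(e,z,"side",((proj(d,P)-[275,260])*10).round(0),"scene",((proj(s,P)-[265,195])*10).round(0))
s0=load("scene0.npz")
E
```

```text
-0.02 0.066 side [244. 346.] scene [139. 263.]
-0.02 0.08 side [242. 306.] scene [135. 222.]
-0.02 0.096 side [241. 260.] scene [131. 174.]
0 0.066 side [232. 299.] scene [215. 265.]
0 0.08 side [231. 259.] scene [212. 224.]
0 0.096 side [229. 212.] scene [208. 177.]
0.02 0.066 side [222. 252.] scene [291. 268.]
0.02 0.08 side [220. 212.] scene [289. 227.]
0.02 0.096 side [218. 166.] scene [286. 179.]
```

Call:
{"method": "jog_arm", "body": {
  "motion": [
    [0,0,-15,0,0],
    [0,0,-25,0,0],
    [0,0,0,-0.12,1],
    [0,0,0,-0.12,1],
    [0,0,0,-0.12,1],
    [0,0,0,-0.12,1],
    [0,0,0,-0.12,1],
    [0,0,0,-0.12,1],
    [0,0,0,-0.12,1],
    [0,0,0,-0.12,1]
  ]
}}

```text
t: 22.23
position: [0.5118, -0.1249, 0.1215]
orientation: [3.142, 0.0, 1.705]
force: [-0.4, 0.1, 0.3]
opening: 0.0849
```

Call:
{"method": "jog_arm", "body": {
  "motion": [
    [0,0,10,0,1],
    [0,0,5,0,1],
    [0,0,0,0,1],
    [0,0,0,0,1],
    [0,0,0,0,1]
  ]
}}

```text
t: 22.65
position: [0.5118, -0.1249, 0.1064]
orientation: [-3.141, -0.0, 1.698]
force: [0.6, 0.4, 0.1]
opening: 0.0855
```

```bash
python3 - <<'E'
from h import *
from station import status,imaging
s=status.observe();p=s["position"]
c=imaging.read_camera("wrist");np.savez("wrist11.npz",**c)
print(proj(c,[p[0],p[1],.096]))
cv2.imwrite("pics/wrist11.png",c["img"][:,:,::-1])
E
python3 sk.py
```

```text
[316.10853197 282.72766362]
t 22.7 [ 0.5119 -0.1249  0.1067] yaw 1.6978 [3.141 0.   ] F [ 0.2  0.7 -0.7] T [-0.001  0.023 -0.044] op 0.0855 q7 0.319
```

View pics/wrist11.png

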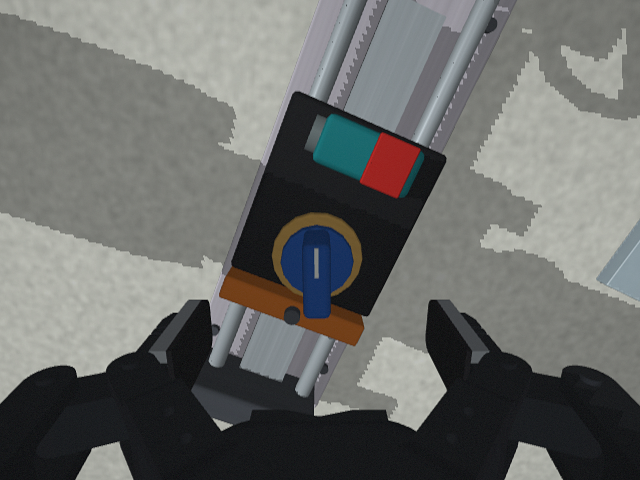

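Call:
{"method": "jog_arm", "body": {
  "motion": [
    [0,0,10,0,1],
    [0,0,10,0,1],
    [0,0,10,0,1],
    [0,0,8,0,1],
    [0,0,0,0,1]
  ]
}}

```text
t: 23.12
position: [0.5099, -0.1245, 0.0659]
orientation: [-3.137, -0.001, 1.699]
force: [-0.6, -0.2, 0.5]
opening: 0.0854
```

Call:
{"method": "jog_arm", "body": {
  "motion": [
    [0,0,4,0,1],
    [0,0,4,0,1],
    [0,0,0,0,1],
    [0,0,0,0,0],
    [0,0,0,0,0],
    [0,0,0,0,0],
    [0,0,0,0,0],
    [0,0,0,0,0],
    [0,0,0,0,0],
    [0,0,0,0,0]
  ],
  "squeeze": 40
}}

```text
t: 23.95
position: [0.5108, -0.1251, 0.061]
orientation: [-3.14, -0.0, 1.699]
force: [-4.1, 0.1, 4.9]
opening: 0.0134
```

Call:
{"method": "jog_arm", "body": {
  "motion": [
    [0,0,0,0,0],
    [0,0,0,0,0],
    [0,0,0,0,0]
  ]
}}

```text
t: 24.2
position: [0.5108, -0.1251, 0.061]
orientation: [-3.14, -0.0, 1.699]
force: [-4.2, 0.2, 5.7]
opening: 0.013
```

```bash
python3 - <<'E'
from h import *
from station import status,imaging
c=imaging.read_camera("wrist");np.savez("wrist12.npz",**c)
cv2.imwrite("pics/wrist12.png",c["img"][:,:,::-1])
E
python3 sk.py
```

```text
t 24.25 [ 0.5108 -0.125   0.061 ] yaw 1.6987 [-3.14 -0.  ] F [-4.   0.7  5.5] T [-0.021  0.845  0.023] op 0.0133 q7 0.322
```

View pics/wrist12.png

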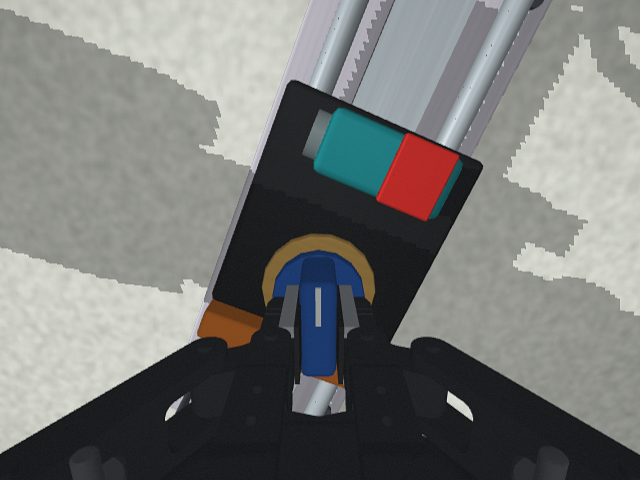

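Call:
{"method": "jog_arm", "body": {
  "motion": [
    [0,0,0,0.06,0],
    [0,0,0,0.06,0],
    [0,0,0,0.06,0],
    [0,0,0,0.06,0],
    [0,0,0,0.06,0]
  ]
}}

```text
t: 24.67
position: [0.5109, -0.1251, 0.061]
orientation: [-3.14, 0.0, 1.396]
force: [-4.7, 0.9, 4.8]
opening: 0.0132
```

```bash
python3 sk.py
```

```text
t 24.67 [ 0.5109 -0.1251  0.061 ] yaw 1.3958 [-3.14  0.  ] F [-4.7  0.9  4.8] T [-0.018  0.815  0.07 ] op 0.0132 q7 0.025
```

Call:
{"method": "jog_arm", "body": {
  "motion": [
    [0,0,0,0.06,0],
    [0,0,0,0.06,0],
    [0,0,0,0.06,0],
    [0,0,0,0.06,0],
    [0,0,0,0.06,0]
  ]
}}

```text
t: 25.08
position: [0.5109, -0.1251, 0.061]
orientation: [-3.14, 0.001, 1.096]
force: [-4.5, 0.0, 5.8]
opening: 0.0133
```

```bash
python3 sk.py
```

```text
t 25.08 [ 0.5109 -0.1251  0.061 ] yaw 1.0958 [-3.14e+00  1.00e-03] F [-4.5  0.   5.8] T [0.004 0.821 0.077] op 0.0133 q7 -0.269
```

Call:
{"method": "jog_arm", "body": {
  "motion": [
    [0,0,0,0.06,0],
    [0,0,0,0.06,0],
    [0,0,0,0.06,0],
    [0,0,0,0.06,0]
  ]
}}

```text
t: 25.42
position: [0.5109, -0.1251, 0.061]
orientation: [-3.14, 0.001, 0.856]
force: [-4.7, 0.5, 5.0]
opening: 0.0132
```

```bash
python3 sk.py
```

```text
t 25.42 [ 0.5109 -0.1251  0.061 ] yaw 0.8559 [-3.14e+00  1.00e-03] F [-4.7  0.5  5. ] T [-0.027  0.901  0.059] op 0.0132 q7 -0.505
```

Call:
{"method": "jog_arm", "body": {
  "motion": [
    [0,0,0,0.04,0],
    [0,0,0,0.04,0],
    [0,0,0,0.03,0]
  ]
}}

```text
t: 25.67
position: [0.5109, -0.1251, 0.061]
orientation: [-3.14, 0.001, 0.747]
force: [-3.8, -0.7, 4.3]
opening: 0.0131
```

```bash
python3 sk.py
```

```text
t 25.67 [ 0.5109 -0.1251  0.061 ] yaw 0.7469 [-3.14e+00  1.00e-03] F [-3.8 -0.7  4.3] T [-0.032  0.866  0.032] op 0.0131 q7 -0.611
```

Call:
{"method": "jog_arm", "body": {
  "motion": [
    [0,0,0,0.03,0],
    [0,0,0,0.03,0]
  ]
}}

```text
t: 25.83
position: [0.5109, -0.1252, 0.061]
orientation: [-3.14, 0.001, 0.687]
force: [-3.4, -0.1, 4.6]
opening: 0.0135
```

```bash
python3 sk.py
```

```text
t 25.83 [ 0.5109 -0.1252  0.061 ] yaw 0.6873 [-3.14e+00  1.00e-03] F [-3.4 -0.1  4.6] T [-0.057  0.805  0.059] op 0.0135 q7 -0.67
```

Call:
{"method": "jog_arm", "body": {
  "motion": [
    [0,0,0,0.03,0],
    [0,0,0,0.03,0]
  ]
}}

```text
t: 26.0
position: [0.5109, -0.1252, 0.061]
orientation: [-3.141, 0.002, 0.627]
force: [-3.2, 0.4, 5.8]
opening: 0.0132
```

```bash
python3 sk.py
```

```text
t 26.0 [ 0.5109 -0.1252  0.061 ] yaw 0.6273 [-3.141e+00  2.000e-03] F [-3.2  0.4  5.8] T [-0.091  0.788  0.028] op 0.0132 q7 -0.728
```

Call:
{"method": "jog_arm", "body": {
  "motion": [
    [0,0,0,0.03,0],
    [0,0,0,0.03,0]
  ]
}}

```text
t: 26.17
position: [0.5109, -0.1252, 0.061]
orientation: [-3.141, 0.002, 0.567]
force: [-5.1, 0.1, 4.4]
opening: 0.013
```

```bash
python3 sk.py
```

```text
t 26.17 [ 0.5109 -0.1252  0.061 ] yaw 0.5673 [-3.141e+00  2.000e-03] F [-5.1  0.1  4.4] T [-0.069  0.887  0.096] op 0.013 q7 -0.787
```

Call:
{"method": "jog_arm", "body": {
  "motion": [
    [0,0,0,0.02,0],
    [0,0,0,0.02,0]
  ]
}}

```text
t: 26.33
position: [0.5109, -0.1252, 0.061]
orientation: [-3.141, 0.002, 0.528]
force: [-3.8, 0.1, 4.7]
opening: 0.0134
```

```bash
python3 sk.py
```

```text
t 26.33 [ 0.5109 -0.1252  0.061 ] yaw 0.5278 [-3.141e+00  2.000e-03] F [-3.8  0.1  4.7] T [-0.09   0.837  0.11 ] op 0.0134 q7 -0.826
```

Call:
{"method": "jog_arm", "body": {
  "motion": [
    [0,0,0,0.02,0],
    [0,0,0,0.02,0]
  ]
}}

```text
t: 26.5
position: [0.5109, -0.1252, 0.061]
orientation: [-3.141, 0.002, 0.488]
force: [-4.0, 0.1, 4.6]
opening: 0.0134
```

```bash
python3 sk.py
```

```text
t 26.5 [ 0.5109 -0.1252  0.061 ] yaw 0.4878 [-3.141e+00  2.000e-03] F [-4.   0.1  4.6] T [-0.065  0.882  0.082] op 0.0134 q7 -0.865
```

Call:
{"method": "jog_arm", "body": {
  "motion": [
    [0,0,0,0.02,0],
    [0,0,0,0.02,0]
  ]
}}

```text
t: 26.67
position: [0.5109, -0.1252, 0.061]
orientation: [-3.141, 0.002, 0.449]
force: [-4.5, -0.1, 5.3]
opening: 0.0128
```

```bash
python3 sk.py
```

```text
t 26.67 [ 0.5109 -0.1252  0.061 ] yaw 0.4491 [-3.141e+00  2.000e-03] F [-4.5 -0.1  5.3] T [-0.043  0.85   0.683] op 0.0128 q7 -0.903
```

Call:
{"method": "jog_arm", "body": {
  "motion": [
    [0,0,0,0.02,0],
    [0,0,0,0.02,0]
  ]
}}

```text
t: 26.83
position: [0.5109, -0.1252, 0.0611]
orientation: [3.141, 0.002, 0.412]
force: [-3.9, -0.1, 5.8]
opening: 0.0133
```

```bash
python3 sk.py
```

```text
t 26.83 [ 0.5109 -0.1252  0.0611] yaw 0.4117 [3.141e+00 2.000e-03] F [-3.9 -0.1  5.8] T [-0.129  0.879  1.267] op 0.0133 q7 -0.941
```

Call:
{"method": "jog_arm", "body": {
  "motion": [
    [0,0,0,-0.04,0],
    [0,0,0,0,0]
  ]
}}

```text
t: 27.0
position: [0.5108, -0.1252, 0.061]
orientation: [-3.141, 0.002, 0.452]
force: [-3.9, 0.0, 5.0]
opening: 0.0128
```

```bash
python3 sk.py
```

```text
t 27.0 [ 0.5108 -0.1252  0.061 ] yaw 0.4525 [-3.141e+00  2.000e-03] F [-3.9  0.   5. ] T [-0.047  0.879  0.624] op 0.0128 q7 -0.901
```

Call:
{"method": "jog_arm", "body": {
  "motion": [
    [0,0,0,-0.03,0],
    [0,0,0,0,0]
  ]
}}

```text
t: 27.17
position: [0.5109, -0.1252, 0.061]
orientation: [-3.141, 0.002, 0.48]
force: [-3.9, 0.1, 4.7]
opening: 0.0129
```

```bash
python3 sk.py
```

```text
t 27.17 [ 0.5109 -0.1252  0.061 ] yaw 0.4799 [-3.141e+00  2.000e-03] F [-3.9  0.1  4.7] T [-0.071  0.852  0.098] op 0.0129 q7 -0.873
```

Call:
{"method": "jog_arm", "body": {
  "motion": [
    [0,0,0,-0.02,0],
    [0,0,0,0,0]
  ]
}}

```text
t: 27.33
position: [0.5109, -0.1252, 0.061]
orientation: [-3.141, 0.002, 0.499]
force: [-3.8, -0.1, 5.5]
opening: 0.0134
```

```bash
python3 sk.py; python3 - <<'E'
from h import *
from station import imaging
c=imaging.read_camera("wrist");np.savez("wrist13.npz",**c)
cv2.imwrite("pics/wrist13.png",cv2.resize(np.clip(c["img"][230:400,240:400,::-1]*1.8,0,255).astype(np.uint8),None,fx=3.5,fy=3.5,interpolation=cv2.INTER_CUBIC))
c=load("wrist12.npz")
cv2.imwrite("pics/wrist12z.png",cv2.resize(np.clip(c["img"][230:400,240:400,::-1]*1.8,0,255).astype(np.uint8),None,fx=3.5,fy=3.5,interpolation=cv2.INTER_CUBIC))
E
```

```text
t 27.33 [ 0.5109 -0.1252  0.061 ] yaw 0.4993 [-3.141e+00  2.000e-03] F [-3.8 -0.1  5.5] T [-0.077  0.886  0.033] op 0.0134 q7 -0.854
```

View pics/wrist13.png

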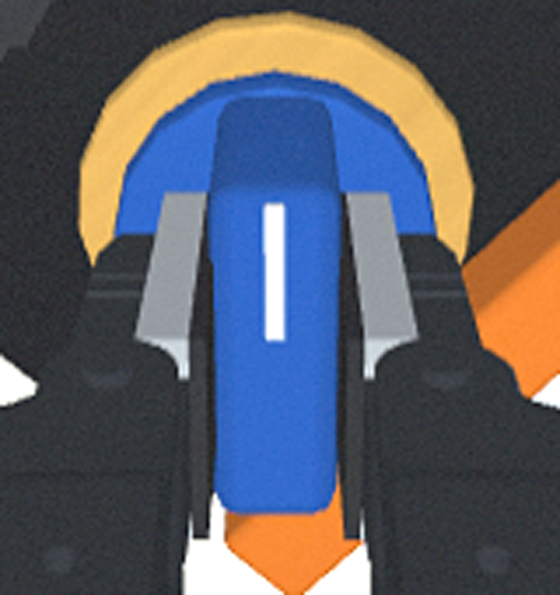

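View pics/wrist12z.png

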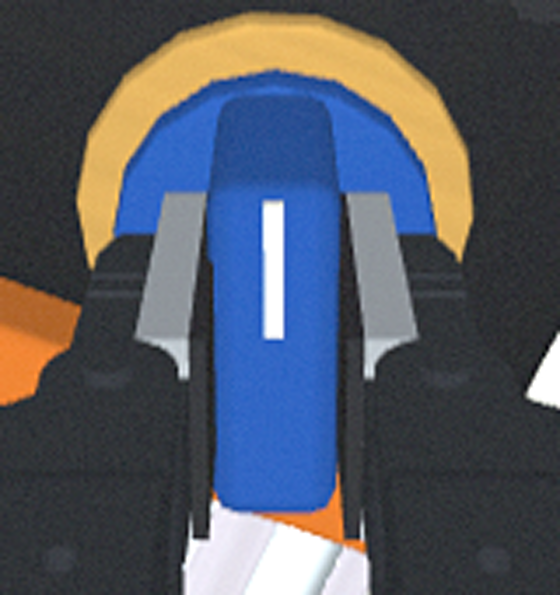

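Call:
{"method": "jog_arm", "body": {
  "motion": [
    [0,0,0,-0.06,0],
    [0,0,0,-0.06,0],
    [0,0,0,-0.06,0],
    [0,0,0,-0.06,0],
    [0,0,0,-0.06,0],
    [0,0,0,-0.06,0],
    [0,0,0,-0.06,0],
    [0,0,0,-0.06,0],
    [0,0,0,-0.06,0],
    [0,0,0,-0.06,0]
  ]
}}

```text
t: 28.22
position: [0.5108, -0.1251, 0.061]
orientation: [-3.14, 0.001, 1.101]
force: [-3.9, 0.3, 5.5]
opening: 0.0133
```

Call:
{"method": "jog_arm", "body": {
  "motion": [
    [0,0,0,-0.06,0],
    [0,0,0,-0.06,0],
    [0,0,0,-0.03,0],
    [0,0,0,-0.02,0],
    [0,0,0,0,0]
  ]
}}

```text
t: 28.63
position: [0.5108, -0.1251, 0.061]
orientation: [-3.14, 0.0, 1.269]
force: [-5.0, 1.1, 4.9]
opening: 0.0132
```

```bash
python3 sk.py
```

```text
t 28.63 [ 0.5108 -0.1251  0.061 ] yaw 1.2694 [-3.14  0.  ] F [-5.   1.1  4.9] T [0.069 0.844 0.102] op 0.0132 q7 -0.099
```

Call:
{"method": "jog_arm", "body": {
  "motion": [
    [0,0,0,0,0.3],
    [0,0,0,0,0.6],
    [0,0,0,0,1],
    [0,0,0,0,1],
    [0,0,0,0,1],
    [0,0,-10,0,1],
    [0,0,-20,0,1],
    [0,0,-25,0,1],
    [0,0,-25,0,1],
    [0,0,0,0,1]
  ]
}}

```text
t: 29.47
position: [0.5154, -0.1257, 0.1468]
orientation: [3.132, -0.001, 1.269]
force: [0.6, 0.3, 0.6]
opening: 0.0857
```

Call:
{"method": "jog_arm", "body": {
  "motion": [
    [0,0,-25,0,1],
    [0,0,-25,0,1],
    [0,0,-15,0,1],
    [0,0,0,0,1],
    [0,0,0,0,1],
    [0,0,0,0,1]
  ]
}}

```text
t: 29.97
position: [0.5112, -0.1248, 0.2048]
orientation: [-3.14, 0.0, 1.269]
force: [-0.9, 0.5, -0.3]
opening: 0.0854
```

```bash
python3 sk.py; python3 - <<'E'
from h import *
from station import imaging
for n in("wrist","scene","side"):
    c=imaging.read_camera(n);np.savez(n+"14.npz",**c);cv2.imwrite(f"pics/{n}14.png",c["img"][:,:,::-1])
E
```

```text
t 29.97 [ 0.5112 -0.1248  0.2048] yaw 1.2689 [-3.14  0.  ] F [-0.9  0.5 -0.3] T [ 0.044 -0.036  0.013] op 0.0854 q7 -0.109
```

View pics/wrist14.png

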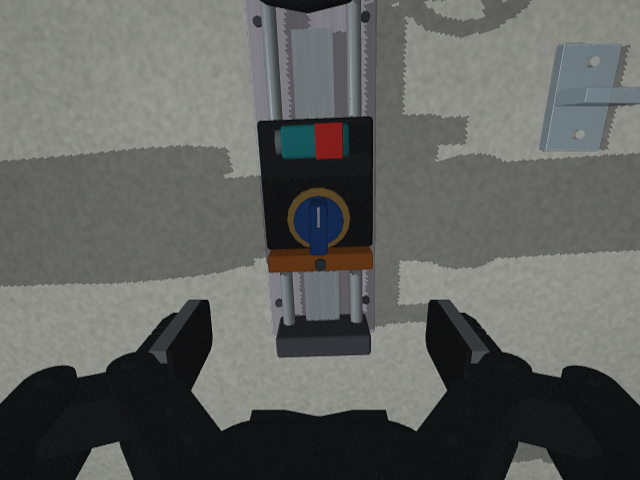

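View pics/scene14.png

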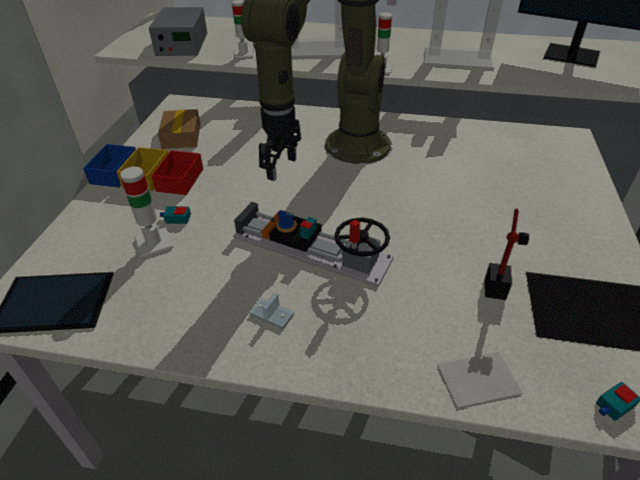

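View pics/side14.png

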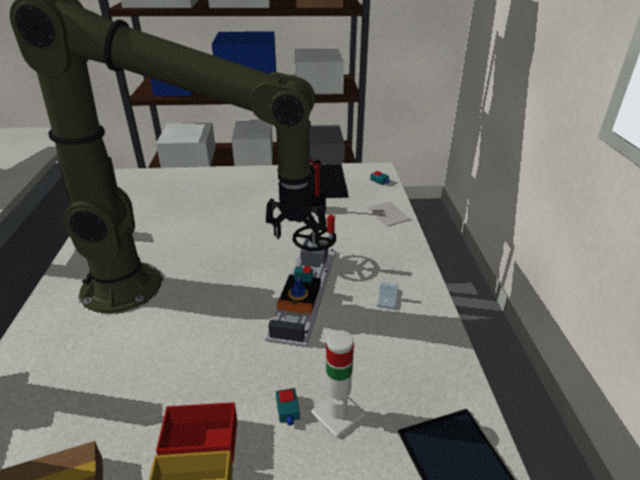

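```bash
python3 - <<'E'
from h import *
a=load("scene6.npz")["img"];b=load("scene14.npz")["img"]
A=a[180:290,225:400];B=b[180:290,225:400]
cv2.imwrite("pics/cmp.png",np.vstack([cv2.resize(x[:,:,::-1],None,fx=2.7,fy=2.7,interpolation=cv2.INTER_CUBIC) for x in(A,B)]))
def cent(im,lo,hi,roi):
    u,v,w,h=roi;m=cv2.inRange(cv2.cvtColor(im[v:v+h,u:u+w],cv2.COLOR_RGB2HSV),lo,hi);M=cv2.moments(m,True);return M["m10"]/M["m00"]+u,M["m01"]/M["m00"]+v,M["m00"]
for im in(a,b):
    print("crank",cent(im,(0,150,60),(6,255,255),(340,205,40,45)),"teal+",cent(im,(80,100,30),(95,255,255),(290,210,40,40)))
c=load("wrist14.npz");cv2.imwrite("pics/z14.png",cv2.resize(np.clip(c["img"][180:280,255:385,::-1]*1.8,0,255).astype(np.uint8),None,fx=6,fy=6,interpolation=cv2.INTER_CUBIC))
E
```

```text
crank (354.06493506493507, 230.92207792207793, 154.0) teal+ (307.890625, 228.47395833333334, 192.0)
crank (354.20625, 230.6625, 160.0) teal+ (307.90673575129534, 228.58031088082902, 193.0)
```

View pics/z14.png

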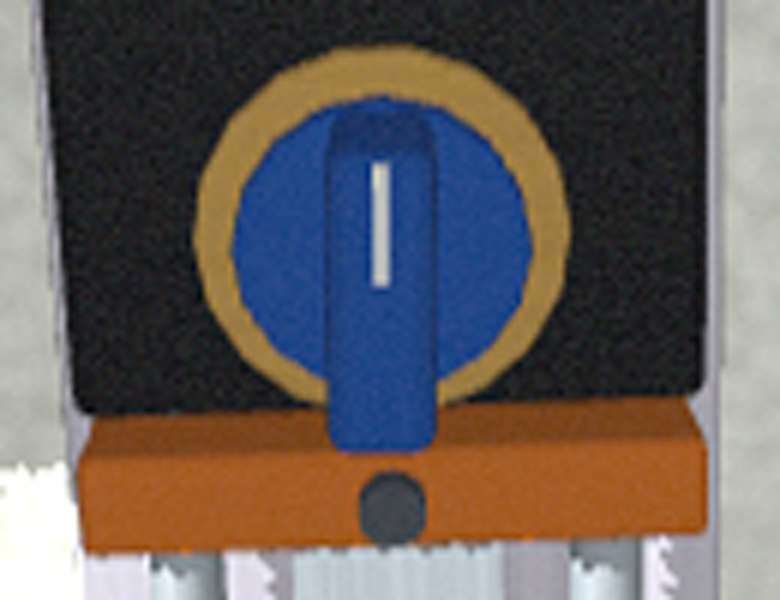

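View pics/cmp.png

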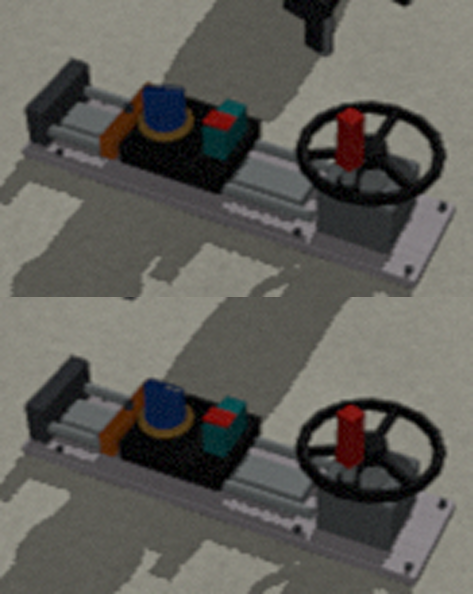

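```bash
python3 - <<'E'
from h import *
def cent(im,lo,hi,roi):
    u,v,w,h=roi;m=cv2.inRange(cv2.cvtColor(im[v:v+h,u:u+w],cv2.COLOR_RGB2HSV),lo,hi);M=cv2.moments(m,True);return np.array([M["m10"]/M["m00"]+u,M["m01"]/M["m00"]+v])
ax=np.array([.2588,.9659]);r={}
for n in("scene1","scene2","scene3","scene4","scene5","scene6","scene14"):
    c=load(n+".npz");o=[]
    for lo,hi,z in(((80,100,30),(95,255,255),.075),((0,150,60),(6,255,255),.086)):
        p=cent(c["img"],lo,hi,(285,205,42,45));o.append(onz(c,*p,z)[:2]@ax*1e3)
    print(n,np.round(o,2))
E
# expected travel (mm) from angles
python3 -c "
for a in(345.7,409.9,469.8,535.5,600.5,521):print(round((a-521)*20/360,2))"
```

```text
scene1 [89.5  82.09]
scene2 [86.02 78.55]
scene3 [82.39 75.72]
scene4 [79.65 72.3 ]
scene5 [75.55 69.1 ]
scene6 [79.59 72.29]
scene14 [79.81 73.88]
-9.74
-6.17
-2.84
0.81
4.42
0.0
```

```bash
python3 -c "
from station import job
print(job.job_done())"
```

```text
the job is handed in; nothing more can be done
None
```

The slide is homed and the preload set, in the order asked, and I handed the job in at about 30 s on the robot's clock.

**Wheel:** I cranked it clockwise by the red handle for about 1.7 turns. The handle force rose from about 5.5 N to 18.7 N, which was the carriage coming up against the collar. Then I backed it off, and by the arm's own position reading that was 90° to within about half a degree.

**Knob:** I turned it clockwise about 1.21 rad. It bottomed at a tool yaw of about 0.486, where the torque rose from about 0.07 to 1.27 N m. Then I backed it off to a yaw of 1.269, which is 0.783 rad against the 0.785 wanted. The bar did not slip in the pads.

**Last checks:**
- **Wheel not shifted:** the scene pictures before and after the knob work agree to about 0.3 px on the crank and 0.1 px on the carriage's sensor.
- **Carriage gap:** the pictures show about 4.0 to 4.3 mm of back-off where about 4.4 mm was expected. The red-cap measure was looser, at 3.2 to 4.8 mm. A second comparison, between two pictures that should have differed by 0.8 mm, showed no difference. The cameras therefore only roughly confirm the 5 mm gap, and the wheel angle rests mainly on the arm's readings.
- **Loose things:** they look unmoved, and the gripper hangs clear of everything.

**What disagreed:** my first try at the knob missed and closed above the bar. By touch, the fingertips stood about 12 mm behind the reported TCP, not 19 mm ahead as stated. While finding this I rested the shut fingers lightly on the knob's top (16 N), then gripped lower. That also means the handle was held only near its top during the cranking, though it did not slip.

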